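Stand stacked shelf plates in the kitting rack

TASK

The two round shelf plates have been left lying on top of one another on the deck of the kitting rack. Stand them upright in the rack's slot against the tall tines, one plate fully home in each of the two bays. Do not let a plate drop off the rack, and leave the things around the rack where they are.

Things in the scene. Friction and masses are not known exactly. Their poses are not given: they have to be found in the camera images.
- rack: steel plate rack fixed to the bench, 420 mm long; origin on the bench under its middle; x from the open front (robot side) to the tines, y along the rack to its left, z up. Deck, slot and tines: see those entries. A plate left on the deck sticks out past the front edge
- deck (a point): middle of the deck's front edge, at x -68 mm from the rack's origin, 75 mm above the bench (deck top). The flat steel deck, 6 mm thick, reaches 86 mm back from here and 210 mm to either side; it is open in front and beneath, but for a 12 mm leg plate under each end, 195 mm to either side of the middle
- slot (a point): middle of the slot at deck height, x +37 mm in the rack. The slot, 26 mm wide, runs along the rack behind the deck, edged in front by stub tines flush with the deck. Black blocks in it, tops 12 mm below the deck, leave two gaps 90 mm long, centred 85 mm left and right of the middle: the bays. An upright plate's rim drops 15 mm into a gap and centres itself
- tines (a point): foot of the row of 8 mm tall tines behind the slot: x +50 mm in the rack, at deck height, their front face. They stand 37 mm apart, reach 110 mm above the deck and lean back 8 degrees; a seated plate leans back on them. Two guide wires join them, 9 and 23 mm above the deck, fronts at x +51 mm
- bay_left (a point): where the centre of a plate is when it stands fully home in the left (+y) bay of the rack: 42 mm along the rack's x, 85 mm to that side, 123 mm above the bench; axes as the rack's
- bay_right (a point): where the centre of a plate is when it stands fully home in the right (-y) bay of the rack: 42 mm along the rack's x, 85 mm to that side, 123 mm above the bench; axes as the rack's
- plate_lower_center (a point): centre (mid-thickness) of one of the two identical round white plastic shelf plates: flat disc, 150 mm diameter, 12 mm thick, upper edge square, lower edge bevelled (underside 120 mm across, full width from 8 mm up), about 0.18 kg; this one lies on the deck at the start, anywhere along it, front rim 35 mm or more past the deck's front edge, rear rim over the slot, 4 to 14 mm from the guide wires; z: its axis (up at the start)
- plate_upper_center (a point): centre (mid-thickness) of one of the two identical round white plastic shelf plates: flat disc, 150 mm diameter, 12 mm thick, upper edge square, lower edge bevelled (underside 120 mm across, full width from 8 mm up), about 0.18 kg; this one lies on the lower one at the start, centred on it within 7 mm; z: its axis (up at the start)
- tape_roll: bystander: cardboard-brown ring lying flat on the bench in front of the rack, 80 mm outer diameter, 34 mm high; origin at the centre of its underside
- connector: bystander: white waisted tube connector standing beyond the left end of the rack, 60 mm diameter, 90 mm high; origin at the centre of its underside
- screw_jar: bystander: jar standing behind the tines, 68 mm diameter, 85 mm high; origin at the centre of its underside
- parts_carton: bystander, fixed: open carton with tubes beyond the right end of the rack, 220 x 130 mm, 60 mm high (its flap on the far right side reaches 75 mm); origin at the centre of its underside, long side along its x
There are look-alikes about, which are no part of the job. Leave any red look-alike of the part that bears plate_upper_center alone.

How it is judged:
By the outcome, as a careful person would: the job done as asked, in the order asked, and still so for the second after the job is handed in, with the robot touching nothing.
It also fails if it takes over 70 s, if anything falls off the work surface, if the arm or the gripper's body presses on something with over 40 N, if the wrist force passes 120 N, or if a joint passes its speed limit or range.

ROBOT

A 7-joint arm with a two-finger parallel gripper is mounted at the origin on the work surface. World frame = base frame: x ahead of the robot, y to its left, z up, the work surface at z = 0. Lengths are in m, angles in rad, forces in N, time in s.
With the tool pointing down it reaches from about 0.425 to 0.875 m from the base axis. Payload 4.7 kg.
Tool frame: the origin (TCP) lies midway between the tips of the shut fingers; the grasp point (between the pads) lies 19 mm behind it; z points along the fingers, y is the direction in which the jaws open and shut (so a half turn about z gives the same grasp; the last joint's range is limited). The gripper opens to 87 mm and grips with 3 to 60 N. Pads are 19 mm wide; open, the fingers measure 117 mm over their backs; the gripper's body (75 mm by 190 mm) begins 51 mm behind the grasp point.
Start: joints at [-1.286, 0.321, -0.07, 1.45, 0.023, 1.371, -0.057], TCP at [0.174, 0.626, 0.223] pointing down, gripper open.
Joint ranges: [-2.86, 2.86], [-0.3, 2.09], [-1.38, 1.24], [0.06, 2.45], [-1.56, 4.7], [0.09, 2.05], [-2.69, 2.69]. Speed limits (rad/s): [2.57, 2.57, 3.14, 3.14, 3.14, 3.14, 3.14].

INTERFACE

Orientations are given as a rotation vector (axis times angle).
In Python, from bench import monitor, eyes, order gives the robot as it stands. The module is installed in compiled form; this text tells all that it offers.
- The arm moves only by the shell command python3 -m pendant 'ROWS' [FORCE]. ROWS is JSON, a list of rows, each a list of 3 entries, a list of its own where there are three numbers: the turn, a rotation vector about the tool's x, y, z in degrees, then the shift along the tool's x, y, z in m, then the gripper command: -1 is fully open, 1 is shut, values between are in proportion. In form: [[[rx, ry, rz], [tx, ty, tz], hand], ...]. A call has 1 to 8 rows; each row shifts and turns the commanded pose from where the row before left it, along the tool's axes as they then stand; what a row does not reach is not made up. A row lasts 1/8 s, in which the tool goes at most 62.5 mm and 10.7 degrees, less where a joint would pass 70% of its speed; a pose out of reach is approached as far as the arm can. A call is refused whole if a number of a shift passes 0.0625 or a number of a turn 10.7, either way. A call with a gripper value outside its range is refused whole. The fingers move at their own pace and stop on an object; FORCE is the grip in N (left out, the last holds). Time passes only in rows, so rows that do not move let the fingers close. It gives the time, the measured TCP pose, the force and the opening at its end, in the units of the state.
- monitor.get_state(): the state, without advancing time (a new reading comes with each control period).
- eyes.get_image(name): name is "scene" or "top" or "wrist"; returns a dict with "color" (384x512x3 uint8, red, green, blue), "range_z" (384x512 float32, m along the optical axis (not along the pixel's ray), 0 where there is no reading), "fx", "fy", "cx", "cy" (pixels), "world_to_cam" (4x4, takes a point from world to camera coordinates). Camera axes: x right, y up, looking along -z (the intrinsics and any distortion apply to the point x, -y, -z); pixel columns grow to the right and rows downward; lengths in m; the calibration is good to about 2 mm. The wrist camera is an equidistant fisheye: a pixel r from the principal point sees the ray r / f radians off the axis. A picture is of the moment at which its call begins.
- order.close_job(): hands the job in, once; it reports no verdict.
The state is a dict: "time": time; "joint_positions": joint angles; "qd": joint speeds; "joint_torque": joint torques, N m; "position": TCP position; "tool_rot": TCP orientation; "ft_force": force on the tool from outside, world axes, zero at the start; "torque": the same for the moment, N m; "grip_width": opening from 0.0 (shut) to 1.0 (fully open).
Only numpy, scipy, OpenCV 4.12 (cv2) and the standard library are available. Lean on these libraries where they do the work, as an engineer would, in place of code of your own. Each camera call takes 0.05 s, during which the arm holds its last target.

## Working session

There is one attempt and no reset: what is moved stays moved. The work goes in short steps, Python scripts to look and compute and a shell command to move; the robot and the scene stay as the last step left them, time stands still between calls to the robot, and variables do not carry over. Pictures are saved under pics/ and viewed, and the job is handed in when it is done.

```bash
mkdir -p pics; python3 - <<'E'
from bench import monitor, eyes
import cv2
s=monitor.get_state(); print(s)
for n in ["scene","top","wrist"]:
    d=eyes.get_image(n); cv2.imwrite(f"pics/{n}0.png",d["color"][:,:,::-1]); 
    import numpy as np; np.savez(f"pics/{n}0.npz",**d)
    print(n,d["fx"],d["fy"],d["cx"],d["cy"],d["world_to_cam"].round(4).tolist())
E
```

```text
{'time': 0.0, 'joint_positions': array([-1.28589922,  0.32182186, -0.07006725,  1.45167741,  0.02259751,
        1.37080919, -0.05690639]), 'qd': array([-0.00123241,  0.00039539, -0.0009582 ,  0.00039566,  0.00089741,
       -0.00050305, -0.00063357]), 'joint_torque': array([-2.83140635e-04, -4.91278768e+01, -4.03975379e-01, -3.12532032e+01,
       -6.38216198e-02,  4.38560452e-02,  1.75396112e-04]), 'position': array([0.17378313, 0.62575668, 0.22146092]), 'tool_rot': array([-4.24035873e-01, -3.11268258e+00,  3.01995229e-03]), 'ft_force': array([-0.49399442,  0.81401056, -0.13601729]), 'torque': array([0.01239992, 0.02450357, 0.00374426]), 'grip_width': 0.9965488028050893}
scene 424.1744932323792 424.1744932323792 251.3024252448201 189.54744988625484 [[0.4295, 0.9029, -0.0183, -0.2373], [-0.6152, 0.3074, 0.726, 0.2653], [0.6611, -0.3006, 0.6875, -1.5209], [0.0, 0.0, 0.0, 1.0]]
top 350.7392661017727 350.7392661017727 254.80556458767148 201.67344556685669 [[0.0221, -0.9996, 0.0162, -0.0077], [0.9983, 0.0229, 0.0542, -0.5831], [-0.0545, 0.015, 0.9984, -1.0978], [0.0, 0.0, 0.0, 1.0]]
wrist 297.3186396354542 297.3186396354542 258.1106474291346 194.8426637223068 [[0.2676, 0.9635, -0.0015, -0.6479], [-0.9355, 0.2594, -0.24, 0.029], [-0.2308, 0.0656, 0.9708, -0.3905], [0.0, 0.0, 0.0, 1.0]]
```

View pics/scene0.png

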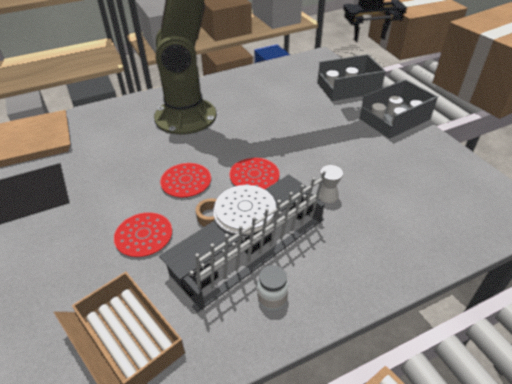

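View pics/top0.png

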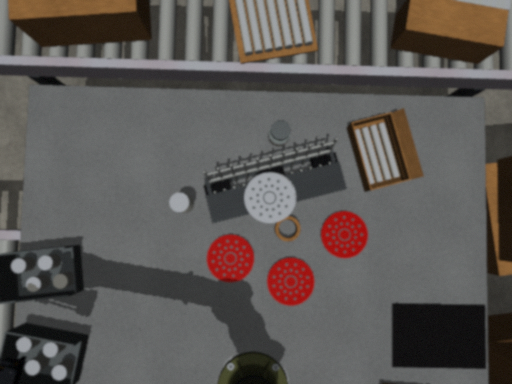

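View pics/wrist0.png

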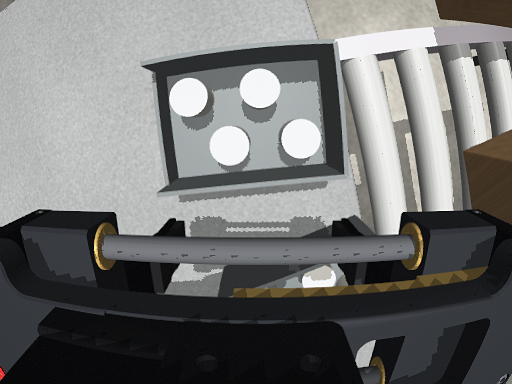

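The top view shows the plate stack at about (270,197), near the middle of the rack. The rack is yawed roughly 10°. The tape roll is at (287,228), the jar at (279,131), the connector at (179,202), and the red discs sit in front. Next I'll measure these positions.

```bash
cat > h.py <<'E'
import numpy as np, cv2
from bench import monitor, eyes
def get(n,save=None):
    d=eyes.get_image(n)
    if save: cv2.imwrite(f"pics/{save}.png",cv2.resize(d["color"],None,fx=1.5,fy=1.5,interpolation=cv2.INTER_CUBIC)[:,:,::-1])
    return d
def ray(d,u,v):
    W=np.array(d["world_to_cam"]);R,t=W[:3,:3],W[:3,3]
    c=np.array([(u-d["cx"])/d["fx"],-(v-d["cy"])/d["fy"],-1.])
    return -R.T@t, R.T@c
def onz(d,u,v,z):
    o,r=ray(d,u,v); return o+r*(z-o[2])/r[2]
def proj(d,p):
    W=np.array(d["world_to_cam"]);c=W[:3,:3]@np.asarray(p)+W[:3,3]
    return d["cx"]+d["fx"]*c[0]/-c[2], d["cy"]+d["fy"]*c[1]/c[2]
def cloud(d):
    v,u=np.mgrid[:384,:512];z=d["range_z"]
    c=np.stack([(u-d["cx"])/d["fx"]*z,-(v-d["cy"])/d["fy"]*z,-z],-1)
    W=np.array(d["world_to_cam"]);return (c-W[:3,3])@W[:3,:3]
E
python3 - <<'E'
from h import *
for n in ["top","scene"]:
    d=dict(np.load(f"pics/{n}0.npz")); P=cloud(d); c=d["color"].astype(int); ok=d["range_z"]>0
    reg=(P[...,0]>.4)&(P[...,0]<.9)&(np.abs(P[...,1])<.4)&ok
    white=(c.min(-1)>150)&reg
    for lo,hi in [(.09,.105),(.08,.09)]:
        m=white&(P[...,2]>lo)&(P[...,2]<hi)
        m=m.astype(np.uint8); k,l,s,ct=cv2.connectedComponentsWithStats(m)
        for i in range(1,k):
            if s[i,4]>30:
                mm=l==i; print(n,lo,s[i],P[mm].mean(0).round(4), P[mm].min(0).round(3),P[mm].max(0).round(3))
    if n=="top":
        u,v=np.meshgrid(range(512),range(384))
        cv2.imwrite("pics/topcrop.png",cv2.resize(d["color"][100:320,160:440],None,fx=2.8,fy=2.7,interpolation=cv2.INTER_CUBIC)[:,:,::-1])
        dm=(P[...,2]>.068)&(P[...,2]<.082)&reg&(c.max(-1)<110)
        l=cv2.connectedComponentsWithStats(dm.astype(np.uint8)); 
        for s in l[2][1:]:
            if s[4]>50: print("deck",s)
E
```

```text
top 0.09 [ 245  174   50   48 1307] [ 0.5919 -0.0367  0.0967] [ 0.523 -0.109  0.09 ] [0.662 0.036 0.103]
top 0.09 [265 193   9   9  61] [ 0.5924 -0.0349  0.0974] [ 0.581 -0.047  0.095] [ 0.605 -0.023  0.1  ]
top 0.08 [170 194  18  17 199] [0.5738 0.2318 0.0876] [0.549 0.207 0.083] [0.597 0.258 0.09 ]
deck [270 124  17  17  89]
deck [ 284  152   63   50 1481]
deck [ 205  184   44   39 1089]
scene 0.09 [321 165  22  15 162] [0.5774 0.2307 0.0914] [0.549 0.204 0.09 ] [0.604 0.258 0.094]
scene 0.09 [ 214  185   62   45 1869] [ 0.591  -0.0396  0.0997] [ 0.519 -0.112  0.09 ] [0.661 0.039 0.104]
scene 0.09 [255 221   8   7  32] [ 0.6661 -0.0324  0.0994] [ 0.66  -0.045  0.097] [ 0.671 -0.021  0.102]
scene 0.08 [214 211  24  23 100] [ 0.6196 -0.1035  0.0875] [ 0.567 -0.116  0.084] [ 0.657 -0.083  0.09 ]
```

View pics/topcrop.png

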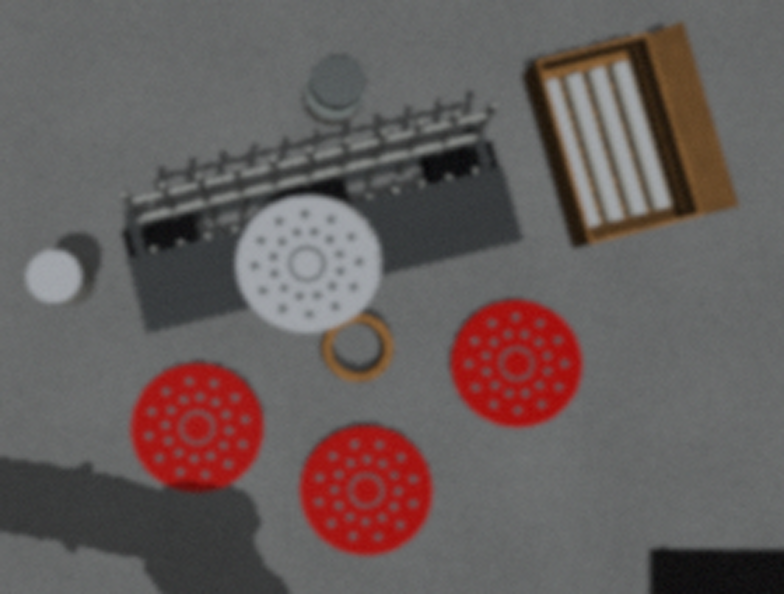

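```bash
python3 - <<'E'
from h import *
d=dict(np.load("pics/top0.npz")); P=cloud(d); c=d["color"].astype(int)
s=lambda x,y:(160+(x+.5)/2.8-.5,100+(y+.5)/2.7-.5)
pts={k:onz(d,*s(*p),.075) for k,p in dict(FL=(147,331),FR=(522,239),BL=(128,233),BR=(489,144)).items()}
print({k:v.round(4) for k,v in pts.items()})
ey=(pts["FL"]-pts["FR"])[:2];print("len",np.linalg.norm(ey)); ey/=np.linalg.norm(ey); ex=np.array([ey[1],-ey[0]])
yaw=np.arctan2(ex[1],ex[0]);print("yaw",np.degrees(yaw))
mid=(pts["FL"]+pts["FR"])[:2]/2; O=mid+ex*.068; print("O",O)
# depth refine of deck front edge
def loc(p): q=np.asarray(p)[...,:2]-O; return np.stack([q@ex,q@ey],-1)
for nm,p in [("plate",(.591,-.038)),("conn",(.575,.231))]: print(nm,loc(np.array(p)).round(4))
dm=(P[...,2]>.066)&(P[...,2]<.084)&(c.max(-1)<110)
L=loc(P)[dm]; print(np.percentile(L,[1,5,95,99],axis=0))
# plate circle in top, colour
m=((c.min(-1)>135)&(P[...,2]>.088)&(P[...,2]<.106)&(P[...,0]>.5)).astype(np.uint8)
m=cv2.morphologyEx(m,cv2.MORPH_CLOSE,np.ones((9,9)))
cn=max(cv2.findContours(m,0,1)[0],key=cv2.contourArea)
(u,v),ax,an=cv2.fitEllipse(cn);print(u,v,ax); p=onz(d,u,v,.099);print("upper",p,loc(p))
sd=dict(np.load("pics/scene0.npz"))
# red discs, tape, jar heights
r=(c[...,0]>120)&(c[...,1]<60)
k,l,st,ct=cv2.connectedComponentsWithStats(r.astype(np.uint8))
for i in range(1,k):
    if st[i,4]>100: q=P[l==i]; print("red",q.mean(0).round(3),loc(q.mean(0)).round(3),st[i])
b=(c[...,0]>c[...,2]+50)&(c[...,1]>60)&(P[...,0]>.4)&(P[...,0]<.6)&(np.abs(P[...,1])<.15)
q=P[b];print("tape",q.mean(0),q.min(0),q.max(0),loc((q.min(0)+q.max(0))/2))
b=np.s_[121:143,269:291];q=P[b].reshape(-1,3);q=q[q[:,2]>.06];print("jar",q.mean(0),loc(q.mean(0)))
E
```

```text
{'FL': array([0.5153, 0.1325, 0.075 ]), 'FR': array([ 0.6271, -0.2689,  0.075 ]), 'BL': array([0.6238, 0.1559, 0.075 ]), 'BR': array([ 0.7336, -0.2321,  0.075 ])}
len 0.41666204588861866
yaw 15.560304786098769
O [ 0.63670491 -0.05000271]
plate [-0.0408  0.0238]
conn [0.0159 0.2873]
[[-0.53847765 -0.7250393 ]
 [-0.28042535 -0.56449004]
 [ 0.59479955  0.84772956]
 [ 0.6214379   0.87838524]]
269.4200744628906 197.52752685546875 (48.93238830566406, 49.37785339355469)
upper [ 0.59182689 -0.03601437  0.099     ] [-0.03948078  0.02551429]
red [ 0.487 -0.281  0.012] [-0.207 -0.182] [ 321  211   47   47 1640]
red [0.406 0.08  0.012] [-0.188  0.187] [ 207  235   47   45 1559]
red [ 0.336 -0.112  0.014] [-0.306  0.021] [ 267  258   47   47 1627]
tape [ 0.4805988  -0.03423504  0.16323937] [ 0.40081654 -0.13465028 -0.00449355] [0.53703074 0.14676251 1.12772928] [-0.14659394  0.09901194]
jar [ 0.7971299  -0.06371416  0.08161461] [ 0.15086707 -0.0562433 ]
```

```bash
python3 -m pendant '[[[0,0,5],[-0.056,-0.003,-0.01],-1],[[0,0,5],[-0.056,-0.003,-0.01],-1],[[0,0,5],[-0.056,-0.003,-0.01],-1],[[0,0,5],[-0.056,-0.003,-0.01],-1],[[0,0,5],[-0.056,-0.003,-0.01],-1],[[0,0,5],[-0.056,-0.003,-0.01],-1],[[0,0,5],[-0.056,-0.003,-0.01],-1],[[0,0,5],[-0.056,-0.003,-0.01],-1]]' 20; python3 -c "
from h import *
s=monitor.get_state();print(s['joint_positions'].round(3),s['position'],s['tool_rot'])"
```

```text
time: 1.15
position: [0.5303, 0.3659, 0.3024]
tool_rot: [-1.467, -2.778, 0.001]
ft_force: [1.2, 0.8, 0.1]
grip_width: 1.002
[-0.835  0.286  0.245  1.347 -0.069  1.517  0.003] [0.53026806 0.36588869 0.30236964] [-1.46685581e+00 -2.77794569e+00  7.28003323e-04]
```

```bash
cat >> h.py <<'E'
def log():
    s=monitor.get_state(); open("log.txt","a").write(repr([s['joint_positions'].tolist(),s['position'].tolist(),s['tool_rot'].tolist()])+"\n")
    print(s['joint_positions'].round(3))
E
python3 -c "
from h import *
log()"; cat > l.sh <<'E'
python3 -c "
from h import *
log()"
E
python3 -m pendant '[[[0,0,5],[-0.056,-0.01,0],-1],[[0,0,5],[-0.056,-0.01,0],-1],[[0,0,5],[-0.056,-0.01,0],-1],[[0,0,5],[-0.056,-0.01,0],-1]]'; sh l.sh;  python3 -m pendant '[[[0,0,5],[-0.056,-0.02,0],-1],[[0,0,5],[-0.05,-0.02,0],-1],[[-9,0,5],[-0.03,-0.03,0],-1],[[-9,0,0],[0,-0.03,0],-1]]'; sh l.sh
```

```text
[-0.835  0.286  0.245  1.347 -0.069  1.517  0.003]
time: 1.65
position: [0.5952, 0.1487, 0.3021]
tool_rot: [-1.927, -2.481, 0.001]
ft_force: [0.3, -0.7, 0.7]
grip_width: 0.999
[-0.621  0.224  0.404  1.435 -0.087  1.501  0.03 ]
time: 2.15
position: [0.5213, 0.0027, 0.2974]
tool_rot: [2.068, 2.033, 0.333]
ft_force: [-0.2, -0.6, 0.2]
grip_width: 1.004
[-0.585 -0.275  0.42   1.923  0.175  1.159 -0.223]
```

```bash
cat > kin.py <<'E'
import numpy as np, itertools
from scipy.optimize import least_squares
from scipy.spatial.transform import Rotation as Ro
def D():
    d=[eval(l) for l in open("log.txt")]
    d.append([[-1.28589922,  0.32182186, -0.07006725,  1.45167741,  0.02259751,1.37080919, -0.05690639],[0.17378313, 0.62575668, 0.22146092],[-4.24035873e-01, -3.11268258e+00,  3.01995229e-03]])
    return d
def RZ(a):c,s=np.cos(a),np.sin(a);return np.array([[c,-s,0],[s,c,0],[0,0,1]])
def RY(a):c,s=np.cos(a),np.sin(a);return np.array([[c,0,s],[0,1,0],[-s,0,c]])
def fk(q,p,sg,pts=False):
    h,L1,e1,L2,e2,L3,w,o7=p; s3,s5,s7=sg
    R=RZ(-q[0]); t=np.array([0,0,h]); P=[t]
    R=R@RY(q[1]); R=R@RZ(s3*q[2]); t=t+R@[e1,0,L1]; P.append(t)
    R=R@RY(q[3]); t=t+R@[e2,0,L2]; R=R@RZ(s5*q[4]); P.append(t)
    R=R@RY(q[5]); t=t+R@[w,0,0]; P.append(t); t=t+R@[0,0,L3]; P.append(t)
    R=R@RZ(s7*q[6]+o7)
    return (t,R,P) if pts else (t,R)
def res(p,sg,d):
    r=[]
    for q,x,rv in d:
        t,R=fk(q,p,sg); r+=list(t-x); r+=list(.3*(Ro.from_matrix(R)*Ro.from_rotvec(rv).inv()).as_rotvec())
    return np.array(r)
def fit():
    d=D();best=None
    for sg in itertools.product([1,-1],repeat=3):
        for o in [0,np.pi/2,np.pi,-np.pi/2]:
            f=least_squares(res,[.35,.4,0,.4,0,.25,0,o],args=(sg,d))
            if best is None or f.cost<best[0]: best=(f.cost,f.x,sg,np.abs(f.fun).max())
    return best
if __name__=="__main__": print(fit())
E
python3 kin.py
```

```text
(np.float64(0.001061357931920003), array([ 0.54893268,  0.60957741,  0.04659934,  0.56628994,  0.18797171,
        0.60071168,  0.11275106, -4.71238898]), (-1, -1, -1), np.float64(0.028907470426111942))
```

```bash
python3 - <<'E'
from kin import *
b=fit(); print(res(b[1],b[2],D()).reshape(-1,6).round(4))
d=D()
for sg in itertools.product([1,-1],repeat=3):
    # rot only
    m=[]
    for o in [0,np.pi/2,np.pi,-np.pi/2]:
        m.append(max(np.linalg.norm((Ro.from_matrix(fk(q,[0]*7+[o],sg)[1])*Ro.from_rotvec(rv).inv()).as_rotvec()) for q,x,rv in d))
    print(sg,np.round(m,3))
E
```

```text
[[-0.004   0.0238 -0.0002  0.      0.      0.    ]
 [-0.0088  0.0191  0.0048  0.      0.      0.    ]
 [-0.0005  0.0133  0.0025 -0.     -0.      0.    ]
 [-0.0289 -0.0026 -0.0071  0.      0.     -0.    ]]
(1, 1, 1) [2.734 1.202 1.599 3.113]
(1, 1, -1) [2.372 0.802 1.713 3.   ]
(1, -1, 1) [2.847 1.282 1.591 3.122]
(1, -1, -1) [2.402 0.84  1.704 3.009]
(-1, 1, 1) [1.895 0.442 1.625 3.141]
(-1, 1, -1) [1.59  0.351 1.735 3.134]
(-1, -1, 1) [2.017 0.447 1.63  3.135]
(-1, -1, -1) [1.571 0.    1.571 3.142]
```

```bash
cat > kin2.py <<'E'
import numpy as np
from kin import D,RZ,RY,Ro
def frames(q):
    R=np.eye(3);F=[]
    for k,(f,s) in enumerate([(RZ,-1),(RY,1),(RZ,-1),(RY,1),(RZ,-1),(RY,1),(RZ,-1)]):
        R=R@f(s*q[k]);F.append(R)
    return F, R@RZ(-1.5*np.pi)
# offsets after each joint: unknown o1..o7 (3 each); prior
PR=np.array([[0,0,.365],[0,0,.205],[0,0,.19],[0,0,.195],[0,0,.19],[0,0,.11],[0,0,.25]])
def solve():
    d=D();A=[];b=[]
    for q,x,rv in d:
        F,_=frames(q); A.append(np.hstack(F)); b.append(x)
    A=np.vstack(A);b=np.hstack(b); lam=3e-3
    w=1/lam
    r=b-A@PR.ravel()
    o=np.linalg.lstsq(np.vstack([A,lam*np.eye(21)]),np.hstack([r,np.zeros(21)]),rcond=None)[0]
    return PR+o.reshape(7,3), np.abs(A@o-r).max()
def fk(q,O):
    F,R=frames(q);t=np.zeros(3);P=[]
    for f,o in zip(F,O): t=t+f@o;P.append(t)
    return t,R,P
if __name__=="__main__":
    O,e=solve();print(O.round(3),e)
E
python3 kin2.py
```

```text
[[ 0.002  0.002  0.285]
 [ 0.003  0.002  0.225]
 [-0.003 -0.015  0.21 ]
 [-0.002 -0.015  0.255]
 [ 0.017  0.021  0.25 ]
 [ 0.006  0.021  0.11 ]
 [-0.026 -0.041  0.25 ]] 1.1202130030932289e-05
```

```bash
python3 -m pendant '[[[0,10,0],[0.03,0,-0.03],-1],[[0,10,0],[0.03,0,-0.03],-1],[[0,10,0],[0.03,0,0],-1]]'; sh l.sh;  python3 -m pendant '[[[0,0,-10],[0,0,0],-1],[[0,0,-10],[0,0,0],-1],[[0,0,-10],[0,0,0],-1]]'; sh l.sh; python3 -m pendant '[[[-10,0,0],[0,0.03,0],-1],[[-10,0,0],[0,0.03,0],-1],[[-10,0,0],[0,0,0],-1]]'; sh l.sh; python3 kin2.py
```

```text
time: 2.52
position: [0.4994, 0.087, 0.3733]
tool_rot: [-1.948, -2.094, -0.883]
ft_force: [-0.5, -0.3, -0.8]
grip_width: 0.998
[-0.389 -0.282  0.46   1.871 -0.45   1.276  0.222]
time: 2.9
position: [0.4982, 0.0888, 0.3695]
tool_rot: [1.39, 2.648, 0.939]
ft_force: [0.2, 0.4, 0.0]
grip_width: 1.001
[-0.435 -0.288  0.489  1.874 -0.431  1.272  0.736]
time: 3.28
position: [0.5321, 0.1129, 0.3969]
tool_rot: [1.294, 2.345, 1.343]
ft_force: [-1.0, 0.2, 0.3]
grip_width: 0.999
[ 0.245 -0.302  0.015  2.032 -0.945  1.149  1.116]
[[ 0.    -0.008  0.25 ]
 [-0.    -0.008  0.241]
 [ 0.    -0.005  0.226]
 [-0.    -0.005  0.259]
 [ 0.    -0.     0.254]
 [-0.    -0.     0.114]
 [ 0.     0.     0.254]] 3.214141388645231e-06
```

```bash
cat > ik.py <<'E'
import numpy as np
from kin2 import *
from scipy.optimize import least_squares
O_,_=solve()
lo=np.array([-2.86,-.3,-1.38,.06,-1.56,.09,-2.69]);hi=np.array([2.86,2.09,1.24,2.45,4.7,2.05,2.69])
def ik(x,R,q0):
    def f(q):
        t,Rq,_=fk(q,O_); return np.r_[t-x,.2*(Ro.from_matrix(Rq.T@R)).as_rotvec()]
    s=least_squares(f,np.clip(q0,lo+.01,hi-.01),bounds=(lo,hi),max_nfev=60); return s.x,np.abs(s.fun).max()
Y=np.radians(15.56)
EX=np.array([np.cos(Y),np.sin(Y),0]);EY=np.array([-np.sin(Y),np.cos(Y),0]);EZ=np.array([0,0,1.])
OR=np.array([.6367,-.0500,0])
def rw(p): return OR+p[0]*EX+p[1]*EY+p[2]*EZ
def Rt(phi,th,roll=0,flip=False):
    "tool z: rack x yawed phi(deg), pitched down th; jaw y in vertical plane; y pointing up/forward"
    p,t=np.radians([phi,th]); hdir=EX*np.cos(p)+EY*np.sin(p)
    z=hdir*np.cos(t)-EZ*np.sin(t); y=hdir*np.sin(t)+EZ*np.cos(t)
    if flip: y=-y
    return np.column_stack([np.cross(y,z),y,z])
E
python3 - <<'E'
from ik import *
rng=np.random.default_rng(0)
for th in [10,20,30,45,60]:
  for phi in [-60,-30,0,30,60]:
    # grip rim of plate centre (-.04,-.035) from direction; TCP 20mm inside rim
    c=np.array([-.04,-.035,.093]); x=rw(c-np.array([np.cos(np.radians(phi)),np.sin(np.radians(phi)),0])*.055)
    out=[]
    for fl in [0,1]:
      R=Rt(phi,th,flip=fl)
      for k in range(14):
        q,e=ik(x,R,rng.uniform(lo,hi))
        if e<1e-3: out.append((fl,q))
    print(th,phi,len(out)); 
    seen=[]
    for fl,q in out:
        if not any(np.abs(q-s).max()<.4 for s in seen): 
            seen.append(q); P=fk(q,O_)[2]; 
            if len(seen)<4: print("   ",fl,q.round(2),"elbow",P[2].round(2),"wr",P[4].round(2))
E
```

```text
10 -60 18
    0 [ 0.29  0.83 -0.93  2.33  2.03  1.9  -2.69] elbow [ 0.33 -0.12  0.56] wr [0.31 0.2  0.16]
    0 [-1.82  1.37  1.21  2.39  0.63  0.31 -2.39] elbow [-0.1   0.45  0.35] wr [0.31 0.2  0.16]
    1 [ 0.03  0.66 -0.68  2.34  1.88  1.7   0.36] elbow [ 0.29 -0.03  0.62] wr [0.31 0.2  0.16]
10 -30 0
10 0 0
10 30 14
    0 [ 1.41  0.78 -0.63  2.03 -1.14  1.11  2.58] elbow [ 0.03 -0.33  0.58] wr [ 0.32 -0.39  0.16]
    0 [ 0.9   0.65 -0.07  2.05 -1.41  1.41  2.69] elbow [ 0.16 -0.24  0.62] wr [ 0.32 -0.39  0.16]
    0 [ 1.93  1.46 -1.33  2.02 -0.04  0.71  1.77] elbow [-0.18 -0.43  0.3 ] wr [ 0.31 -0.39  0.16]
10 60 8
    0 [ 0.44  0.95  0.43  1.53 -1.32  1.96  2.6 ] elbow [ 0.34 -0.18  0.52] wr [ 0.5  -0.5   0.16]
    1 [ 1.11  0.98 -0.52  1.49 -0.77  1.55 -0.82] elbow [ 0.16 -0.36  0.51] wr [ 0.51 -0.5   0.16]
    1 [ 1.52  1.49 -1.33  1.48  0.03  1.35 -1.37] elbow [ 0.01 -0.47  0.28] wr [ 0.5  -0.5   0.16]
20 -60 16
    0 [-1.53  0.61  0.99  2.4   1.37  0.72 -2.69] elbow [0.03 0.27 0.63] wr [0.32 0.19 0.22]
    0 [-0.43  0.36 -0.17  2.36  1.63  1.22 -2.69] elbow [0.16 0.05 0.69]
[... 3894 characters left out ...]
0.11 -0.02  0.22  2.22 -0.55  0.56  1.02] elbow [-0.01 -0.02  0.72] wr [ 0.38 -0.16  0.41]
60 30 9
    0 [ 1.61  0.64 -1.38  1.95  0.21  0.82  1.02] elbow [-0.03 -0.28  0.62] wr [ 0.44 -0.27  0.41]
    0 [-0.07  0.23  0.62  2.   -0.8   0.98  1.79] elbow [ 0.1  -0.01  0.71] wr [ 0.44 -0.27  0.41]
    0 [ 0.3   0.2   0.2   1.99 -0.7   0.93  1.72] elbow [ 0.08 -0.05  0.71] wr [ 0.44 -0.27  0.41]
60 60 8
    0 [ 1.36  0.84 -1.26  1.64  0.29  1.18  1.45] elbow [ 0.06 -0.35  0.56] wr [ 0.55 -0.33  0.41]
    1 [ 0.34  0.44  0.19  1.68 -0.62  1.26 -1.04] elbow [ 0.18 -0.09  0.67] wr [ 0.55 -0.33  0.41]
    1 [ 1.14  0.59 -0.85  1.65 -0.1   1.14 -1.41] elbow [ 0.09 -0.25  0.64] wr [ 0.55 -0.33  0.41]
```

```bash
cat > plan.py <<'E'
from ik import *
from bench import monitor
def cur():
    s=monitor.get_state(); return s['joint_positions'],s['position'],Ro.from_rotvec(s['tool_rot']).as_matrix()
B=np.column_stack([EX,EY,EZ])
def show():
    q,x,R=cur(); print("rack xyz mm",(B.T@(x-OR)*1000).round(1),"tool axes (cols) in rack\n",(B.T@R).round(3)); print(q.round(2))
def Rdown(yaw): # tool down; tool y = rack x rotated yaw deg
    a=np.radians(yaw); y=EX*np.cos(a)+EY*np.sin(a); z=-EZ; return np.column_stack([np.cross(y,z),y,z])
def to(xr,R,n=8,quiet=False):
    "rows from current measured pose to target rack pos, rotation"
    q,x,Rc=cur(); rows(x,Rc,rw(xr),R,n)
def rows(x,Rc,xt,R,n):
    rv=Ro.from_matrix(Rc.T@R).as_rotvec(); d=xt-x
    print("total rot deg",np.degrees(np.linalg.norm(rv)).round(1),"dist",np.linalg.norm(d).round(3))
    for k in range(n):
        Rk=Rc@Ro.from_rotvec(rv*k/n).as_matrix()
        print([np.degrees(rv/n).round(1).tolist(),(Rk.T@d/n).round(4).tolist()],end=",")
    print()
def cont(q,path,n=12):
    "path list of (x,R); interpolate pos/rot; report joints"
    t,R,_=fk(q,O_)
    for xt,Rt_ in path:
        rv=Ro.from_matrix(R.T@Rt_).as_rotvec(); x0,R0=t,R; worst=0
        for k in range(1,n+1):
            q,e=ik(x0+(xt-x0)*k/n,R0@Ro.from_rotvec(rv*k/n).as_matrix(),q); worst=max(worst,e)
        t,R=xt,Rt_; print(q.round(2),"err",round(worst,4))
    return q
E
python3 - <<'E'
from plan import *
show()
q,_,_=cur()
c=np.array([-.061,-.033,.093])
def rim(phi,d,z=0): return rw(c-np.array([np.cos(np.radians(phi)),np.sin(np.radians(phi)),0])*d+[0,0,z])
for phi in [30,45,60]:
  for th in [20,25]:
    print(phi,th)
    h=[(rw([-.01,.12,.2]),Rdown(90)),(rw([-.01,.12,.091]),Rdown(90)),(rw([-.031,.062,.091]),Rdown(90)),(rw([-.03,.06,.25]),Rdown(90)),
    (rim(phi,.15,.12),Rt(phi,60)),(rim(phi,.15,.0),Rt(phi,th)),(rim(phi,.055,0),Rt(phi,th)),(rim(phi,.055,.05),Rt(phi,th)),(rim(phi,.055,.2),Rt(phi,50)),
    (rw([.03,-.085,.25]),Rdown(0)),(rw([.037,-.085,.18]),Rdown(0))]
    cont(q,h)
E
```

```text
rack xyz mm [-57.  184.9 396.9] tool axes (cols) in rack
 [[-0.398  0.646  0.651]
 [ 0.876  0.058  0.478]
 [ 0.272  0.761 -0.59 ]]
[ 0.25 -0.3   0.01  2.03 -0.94  1.15  1.12]
30 20
[-0.06  0.23 -0.11  1.62  0.03  1.3   1.67] err 0.0008
[-0.04  0.31 -0.12  1.74  0.04  1.1   1.66] err 0.0002
[ 0.06  0.3  -0.13  1.76  0.04  1.09  1.76] err 0.0002
[ 0.08  0.19 -0.14  1.56  0.03  1.39  1.78] err 0.0001
[ 0.66  0.02  0.05  1.92 -0.56  1.22  1.71] err 0.0013
[ 1.41  0.58 -0.43  2.03 -1.    1.25  2.48] err 0.0007
[ 1.33  0.58 -0.53  2.08 -1.13  1.1   2.48] err 0.0003
[ 1.36  0.47 -0.57  2.08 -1.13  1.15  2.39] err 0.0001
[ 1.38  0.02 -0.76  1.84 -0.72  1.26  1.63] err 0.0
[ 0.68  0.43 -0.74  1.36  0.3   1.38  0.23] err 0.0159
[ 0.59  0.55 -0.67  1.33  0.34  1.38  0.2 ] err 0.0091
30 25
[-0.06  0.23 -0.11  1.62  0.03  1.3   1.67] err 0.0008
[-0.04  0.31 -0.12  1.74  0.04  1.1   1.66] err 0.0002
[ 0.06  0.3  -0.13  1.76  0.04  1.09  1.76] err 0.0002
[ 0.08  0.19 -0.14  1.56  0.03  1.39  1.78] err 0.0001
[ 0.66  0.02  0.05  1.92 -0.56  1.22  1.71] err 0.0013
[ 1.36  0.5  -0.39  2.04 -0.99  1.22
[... 2005 characters left out ...]
3 -0.28  1.26  0.12  1.46  0.34] err 0.0
[ 0.33  0.47 -0.28  1.34  0.13  1.34  0.32] err 0.0001
60 25
[-0.06  0.23 -0.11  1.62  0.03  1.3   1.67] err 0.0008
[-0.04  0.31 -0.12  1.74  0.04  1.1   1.66] err 0.0002
[ 0.06  0.3  -0.13  1.76  0.04  1.09  1.76] err 0.0002
[ 0.08  0.19 -0.14  1.56  0.03  1.39  1.78] err 0.0001
[ 0.71  0.37 -0.07  1.51 -0.46  1.49  2.05] err 0.0011
[ 1.05  0.83 -0.3   1.44 -0.7   1.6   2.34] err 0.0002
[ 0.99  0.75 -0.35  1.59 -0.75  1.47  2.32] err 0.0002
[ 1.02  0.69 -0.39  1.59 -0.76  1.51  2.26] err 0.0
[ 0.95  0.34 -0.44  1.49 -0.53  1.55  1.9 ] err 0.0004
[ 0.33  0.43 -0.28  1.26  0.12  1.46  0.34] err 0.0
[ 0.33  0.48 -0.28  1.34  0.13  1.34  0.32] err 0.0001
```

```bash
python3 - <<'E'
from plan import *
to([-.02,.135,.2],Rdown(90),8)
E
```

```text
total rot deg 88.7 dist 0.207
[[6.9, 2.1, -8.4], [-0.014, -0.0161, 0.0145]],[[6.9, 2.1, -8.4], [-0.0122, -0.0162, 0.016]],[[6.9, 2.1, -8.4], [-0.0104, -0.0158, 0.0175]],[[6.9, 2.1, -8.4], [-0.0088, -0.0151, 0.019]],[[6.9, 2.1, -8.4], [-0.0074, -0.0139, 0.0205]],[[6.9, 2.1, -8.4], [-0.0062, -0.0124, 0.0218]],[[6.9, 2.1, -8.4], [-0.0054, -0.0105, 0.023]],[[6.9, 2.1, -8.4], [-0.0048, -0.0085, 0.0239]],
```

```bash
python3 -m pendant '[[[6.4,1.9,-7.8],[-0.014,-0.016,0.0145],1],[[6.4,1.9,-7.8],[-0.012,-0.016,0.016],1],[[6.4,1.9,-7.8],[-0.01,-0.016,0.0175],1],[[6.4,1.9,-7.8],[-0.009,-0.015,0.019],1],[[6.4,1.9,-7.8],[-0.007,-0.014,0.0205],1],[[6.4,1.9,-7.8],[-0.006,-0.012,0.022],1],[[6.4,1.9,-7.8],[-0.005,-0.01,0.023],1],[[6.4,1.9,-7.8],[-0.005,-0.008,0.024],1]]'; python3 - <<'E'
from plan import *
show()
to([-.02,.135,.13],Rdown(90),2)
E
```

```text
time: 4.28
position: [0.5788, 0.0786, 0.1974]
tool_rot: [-0.284, 3.118, 0.098]
ft_force: [-0.6, 0.1, -0.3]
grip_width: 0.174
rack xyz mm [-21.3 139.4 197.4] tool axes (cols) in rack
 [[-0.996  0.089  0.02 ]
 [ 0.09   0.994  0.06 ]
 [-0.015  0.061 -0.998]]
[-0.    0.19 -0.16  1.66 -0.03  1.28  1.6 ]
total rot deg 6.3 dist 0.068
[[1.7, 0.5, -2.6], [-0.0003, -0.0042, 0.0335]],[[1.7, 0.5, -2.6], [-0.0005, -0.0032, 0.0336]],
```

```bash
python3 -m pendant '[[[1.7,0.5,-2.6],[0,-0.004,0.034],1],[[1.7,0.5,-2.6],[0,-0.003,0.034],1],[[0,0,0],[0,0,0.02],1],[[0,0,0],[0,0,0.018],1],[[0,0,0],[0,0,0],1]]'; python3 - <<'E'
from plan import *
from h import *
show(); get("scene","pre_push")
E
```

```text
time: 4.9
position: [0.5787, 0.0755, 0.0904]
tool_rot: [0.42, -3.111, -0.008]
ft_force: [-0.8, -0.8, 0.5]
grip_width: 0.002
rack xyz mm [-22.2 136.5  90.4] tool axes (cols) in rack
 [[-1.     0.003 -0.002]
 [ 0.003  1.     0.005]
 [ 0.002  0.005 -1.   ]]
[-0.03  0.29 -0.17  1.77  0.05  1.09  1.63]
```

View pics/pre_push.png

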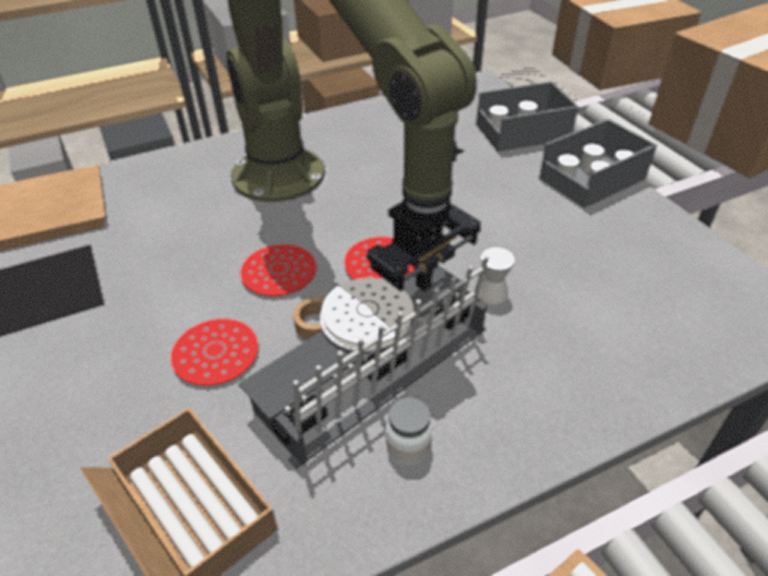

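```bash
python3 -m pendant '[[[0,0,0],[0,-0.01,-0.001],1],[[0,0,0],[0.001,-0.01,0],1],[[0,0,0],[0.003,-0.01,0],1],[[0,0,0],[0.003,-0.01,0],1],[[0,0,0],[0.003,-0.01,0],1],[[0,0,0],[0.003,-0.01,0],1],[[0,0,0],[0.003,-0.01,0],1],[[0,0,0],[0.003,-0.01,0],1]]'; python3 - <<'E'
from plan import *
from h import *
show(); get("scene","push1")
E
```

```text
time: 5.95
position: [0.5826, -0.007, 0.0925]
tool_rot: [-0.421, 3.113, 0.008]
ft_force: [-1.1, 2.4, 1.9]
grip_width: 0.006
rack xyz mm [-40.5  56.   92.5] tool axes (cols) in rack
 [[-1.     0.003  0.001]
 [ 0.003  1.     0.005]
 [-0.001  0.005 -1.   ]]
[ 0.08  0.28 -0.12  1.77  0.03  1.09  1.78]
```

View pics/push1.png

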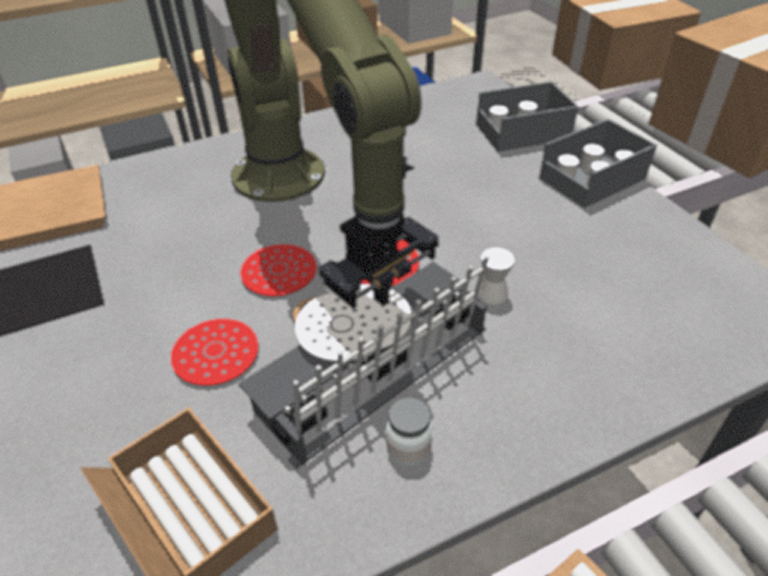

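The upper plate has moved right and its centre is near (343,325). The lower plate is hidden behind the gripper, so I'll raise the arm and look from above.

```bash
python3 -m pendant '[[[0,0,0],[0,0.005,-0.04],1],[[0,0,0],[0,0.05,-0.06],1],[[0,0,0],[0,0.06,-0.06],1],[[0,0,0],[-0.01,0.06,-0.03],0.2]]'; cat > pl.py <<'E'
from h import *
from plan import OR,EX,EY
def loc(p): q=np.asarray(p)[...,:2]-OR[:2]; return np.stack([q@EX[:2],q@EY[:2]],-1)*1000
def look(nm):
    for n in ["top","scene"]:
        d=get(n,nm+n); np.savez("pics/last_"+n+".npz",**d); P=cloud(d); c=d["color"].astype(int)
        reg=(P[...,0]>.45)&(P[...,0]<.8)&(np.abs(P[...,1]+.05)<.2)&(d["range_z"]>0)&(c.min(-1)>120)&(c.max(-1)-c.min(-1)<40)
        for lo,hi,z in [(.093,.106,.099),(.08,.093,.087)]:
            m=reg&(P[...,2]>lo)&(P[...,2]<hi)
            k,l,s,ct=cv2.connectedComponentsWithStats(cv2.morphologyEx(m.astype(np.uint8),cv2.MORPH_CLOSE,np.ones((5,5))))
            for i in range(1,k):
                if s[i,4]>60: q=P[(l==i)&m]; L=loc(q); print(n,z,s[i,4],"rack min",L.min(0).round(0),"max",L.max(0).round(0),"z",q[:,2].mean().round(4))
E
python3 -c "
from pl import *
look('ap')"
```

```text
time: 6.5
position: [0.5541, 0.1335, 0.2557]
tool_rot: [-0.414, 3.11, 0.005]
ft_force: [1.7, 0.5, -0.0]
grip_width: 0.057
top 0.099 77 rack min [  50. -175.] max [ 57. -43.] z 0.0986
top 0.099 2012 rack min [-114. -103.] max [34. 45.] z 0.0969
top 0.087 793 rack min [-112.  -24.] max [36. 90.] z 0.0849
scene 0.099 2445 rack min [-113. -181.] max [61. 44.] z 0.0998
scene 0.099 110 rack min [ 52. -32.] max [61. 69.] z 0.1016
scene 0.087 760 rack min [-112.   -5.] max [58. 95.] z 0.0876
scene 0.087 228 rack min [125. -85.] max [160. -29.] z 0.0857
```

View pics/aptop.png

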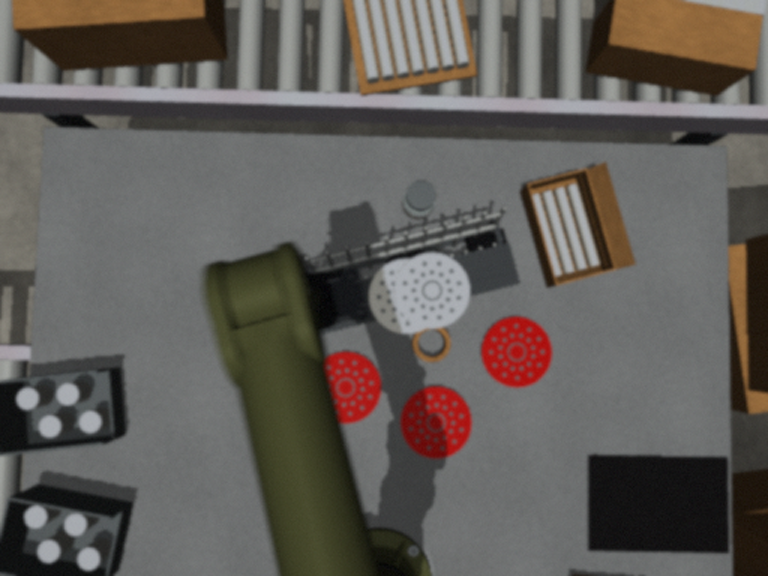

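```bash
python3 - <<'E'
from plan import *
show(); to([-.11,.0,.29],Rt(45,70),8)
E
```

```text
rack xyz mm [-28.5 208.  257.2] tool axes (cols) in rack
 [[-1.    -0.008  0.009]
 [-0.007  1.     0.008]
 [-0.009  0.008 -1.   ]]
[-0.09  0.14 -0.23  1.6   0.03  1.39  1.53]
total rot deg 49.2 dist 0.226
[[-2.3, -1.0, 5.6], [0.0103, -0.0259, -0.0044]],[[-2.3, -1.0, 5.6], [0.0077, -0.0266, -0.0056]],[[-2.3, -1.0, 5.6], [0.0049, -0.0269, -0.0068]],[[-2.3, -1.0, 5.6], [0.0022, -0.027, -0.0079]],[[-2.3, -1.0, 5.6], [-0.0006, -0.0267, -0.009]],[[-2.3, -1.0, 5.6], [-0.0034, -0.0262, -0.01]],[[-2.3, -1.0, 5.6], [-0.0061, -0.0253, -0.011]],[[-2.3, -1.0, 5.6], [-0.0087, -0.0241, -0.0118]],
```

```bash
python3 -m pendant '[[[-2.3,-1,5.6],[0.01,-0.026,-0.004],0],[[-2.3,-1,5.6],[0.008,-0.027,-0.006],0],[[-2.3,-1,5.6],[0.005,-0.027,-0.007],0],[[-2.3,-1,5.6],[0.002,-0.027,-0.008],0],[[-2.3,-1,5.6],[-0.001,-0.027,-0.009],0],[[-2.3,-1,5.6],[-0.003,-0.026,-0.01],0],[[-2.3,-1,5.6],[-0.006,-0.025,-0.011],0],[[-2.3,-1,5.6],[-0.009,-0.024,-0.012],0]]';python3 - <<'E'
from plan import *
show(); to([-.15,-.139,.2],Rt(45,40),5)
E
```

```text
time: 7.6
position: [0.5287, -0.0899, 0.287]
tool_rot: [0.782, 2.904, 0.506]
ft_force: [0.7, 0.2, -0.1]
grip_width: 0.504
rack xyz mm [-114.8   -9.5  287. ] tool axes (cols) in rack
 [[-0.698  0.673  0.244]
 [ 0.716  0.658  0.235]
 [-0.002  0.339 -0.941]]
[ 0.27 -0.01  0.08  1.74 -0.35  1.36  1.46]
total rot deg 30.2 dist 0.16
[[-6.0, 0.1, -0.1], [-0.0136, -0.0277, 0.0086]],[[-6.0, 0.1, -0.1], [-0.0136, -0.0284, 0.0056]],[[-6.0, 0.1, -0.1], [-0.0135, -0.0289, 0.0025]],[[-6.0, 0.1, -0.1], [-0.0135, -0.029, -0.0005]],[[-6.0, 0.1, -0.1], [-0.0134, -0.0288, -0.0036]],
```

```bash
python3 -m pendant '[[[-6,0,0],[-0.0136,-0.028,0.0086],0],[[-6,0,0],[-0.0136,-0.0285,0.0056],0],[[-6,0,0],[-0.0135,-0.029,0.0025],0],[[-6,0,0],[-0.0135,-0.029,-0.0005],0],[[-6,0,0],[-0.0134,-0.029,-0.0036],0]]';python3 - <<'E'
from plan import *
show(); to([-.132,-.121,.103],Rt(45,22),5)
E
```

```text
time: 8.22
position: [0.5292, -0.2246, 0.1995]
tool_rot: [0.687, 2.574, 1.196]
ft_force: [0.1, 1.0, 0.4]
grip_width: 0.501
rack xyz mm [-150.4 -139.3  199.5] tool axes (cols) in rack
 [[-0.7    0.458  0.548]
 [ 0.714  0.453  0.534]
 [-0.004  0.765 -0.644]]
[ 0.6   0.36  0.28  1.74 -0.9   1.51  2.21]
total rot deg 18.1 dist 0.1
[[-3.6, 0.1, -0.0], [0.0001, -0.0114, 0.0164]],[[-3.6, 0.1, -0.0], [0.0001, -0.0124, 0.0157]],[[-3.6, 0.1, -0.0], [0.0001, -0.0134, 0.0148]],[[-3.6, 0.1, -0.0], [0.0, -0.0143, 0.014]],[[-3.6, 0.1, -0.0], [0.0, -0.0152, 0.013]],
```

```bash
python3 -m pendant '[[[-3.6,0,0],[0,-0.0114,0.0164],0],[[-3.6,0,0],[0,-0.0124,0.0157],0],[[-3.6,0,0],[0,-0.0134,0.0148],0],[[-3.6,0,0],[0,-0.0143,0.014],0],[[-3.6,0,0],[0,-0.0152,0.013],0]]';python3 - <<'E'
from plan import *
from h import *
show(); to([-.0754,-.0644,.103],Rt(45,22),5)
get("scene","appr"); get("wrist","apprw")
E
```

```text
time: 8.85
position: [0.5423, -0.2011, 0.1022]
tool_rot: [0.616, 2.31, 1.551]
ft_force: [1.2, -0.1, 0.2]
grip_width: 0.501
rack xyz mm [-131.5 -120.3  102.2] tool axes (cols) in rack
 [[-0.701  0.268  0.661]
 [ 0.714  0.266  0.648]
 [-0.002  0.926 -0.378]]
[ 0.72  0.65  0.2   1.78 -1.13  1.58  2.52]
total rot deg 0.6 dist 0.079
[[-0.0, 0.1, -0.0], [0.0001, 0.0061, 0.0146]],[[-0.0, 0.1, -0.0], [0.0001, 0.0061, 0.0146]],[[-0.0, 0.1, -0.0], [0.0, 0.0061, 0.0146]],[[-0.0, 0.1, -0.0], [0.0, 0.0061, 0.0146]],[[-0.0, 0.1, -0.0], [-0.0, 0.0061, 0.0146]],
```

View pics/appr.png

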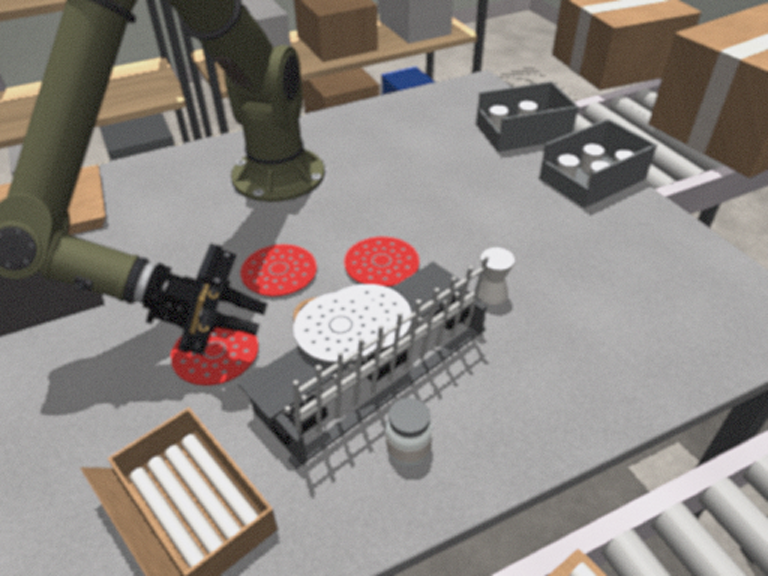

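View pics/apprw.png

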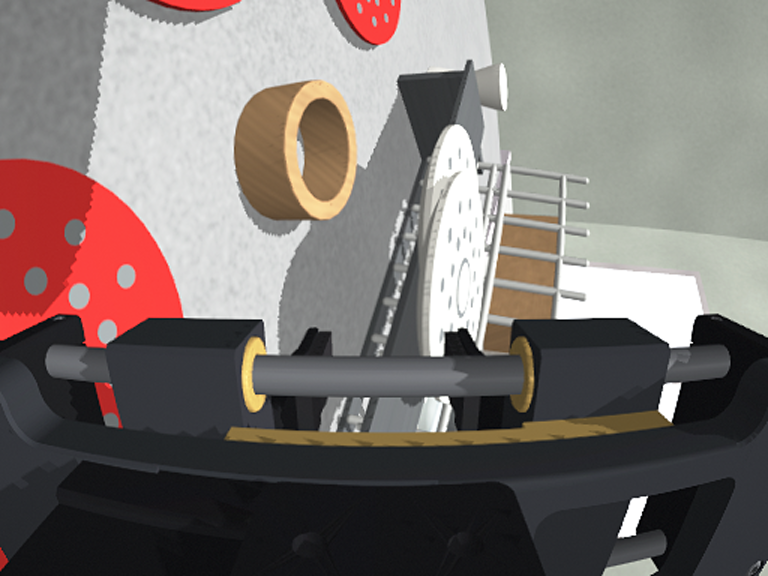

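The scene view shows the open fingers at about (250,310), level with the plates and just outside the rim. In the wrist view the upper plate lies between the fingers, clear of the lower plate on this side. I'll advance under the rim.

```bash
python3 -m pendant '[[[0,0,0],[0,0.006,0.0146],0],[[0,0,0],[0,0.006,0.0146],0],[[0,0,0],[0,0.006,0.0146],0],[[0,0,0],[0,0.006,0.0146],0],[[0,0,0],[0,0.006,0.0146],0],[[0,0,0],[0,0,0],0]]';python3 - <<'E'
from plan import *
from h import *
show()
get("scene","in1"); get("wrist","in1w")
E
```

```text
time: 9.7
position: [0.5827, -0.1299, 0.1044]
tool_rot: [0.612, 2.312, 1.554]
ft_force: [0.1, -1.1, 0.2]
grip_width: 0.498
rack xyz mm [-73.4 -62.5 104.4] tool axes (cols) in rack
 [[-0.703  0.266  0.659]
 [ 0.711  0.267  0.651]
 [-0.003  0.926 -0.377]]
[ 0.63  0.6   0.15  1.85 -1.2   1.48  2.49]
```

View pics/in1.png

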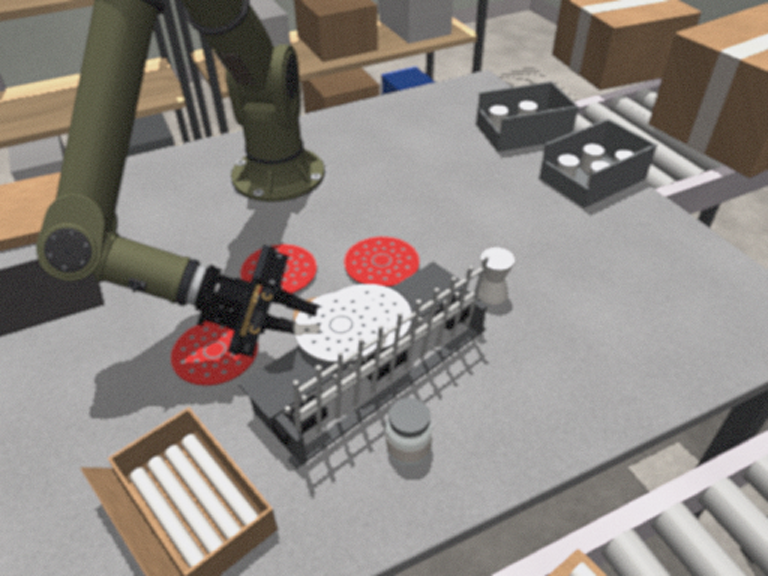

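View pics/in1w.png

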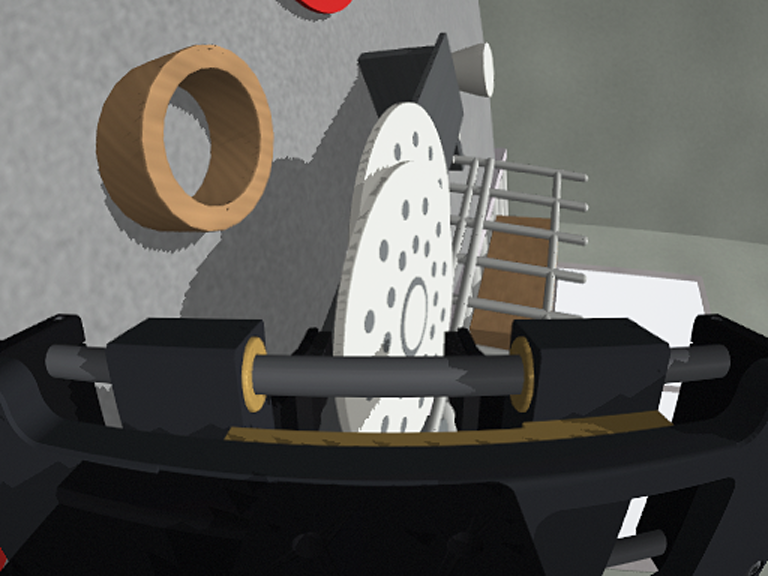

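```bash
python3 -m pendant '[[[0,0,0],[0,0.0095,-0.0035],0],[[0,0,0],[0,0.0095,-0.0035],0],[[0,0,0],[0,0.0095,-0.003],0],[[0,0,0],[0,0.0095,-0.002],0],[[0,0,0],[0,0.0095,-0.0015],0],[[0,0,0],[0,0.0095,-0.001],0],[[0,0,0],[0,0,0],0]]';python3 - <<'E'
from plan import *
from h import *
show()
get("scene","li1"); get("wrist","li1w")
E
```

```text
time: 10.68
position: [0.5866, -0.1248, 0.1633]
tool_rot: [0.613, 2.311, 1.551]
ft_force: [-0.1, -0.4, -1.2]
grip_width: 0.503
rack xyz mm [-68.3 -58.7 163.3] tool axes (cols) in rack
 [[-0.702  0.266  0.661]
 [ 0.713  0.268  0.648]
 [-0.004  0.926 -0.378]]
[ 0.62  0.5   0.15  1.85 -1.19  1.5   2.39]
```

View pics/li1.png

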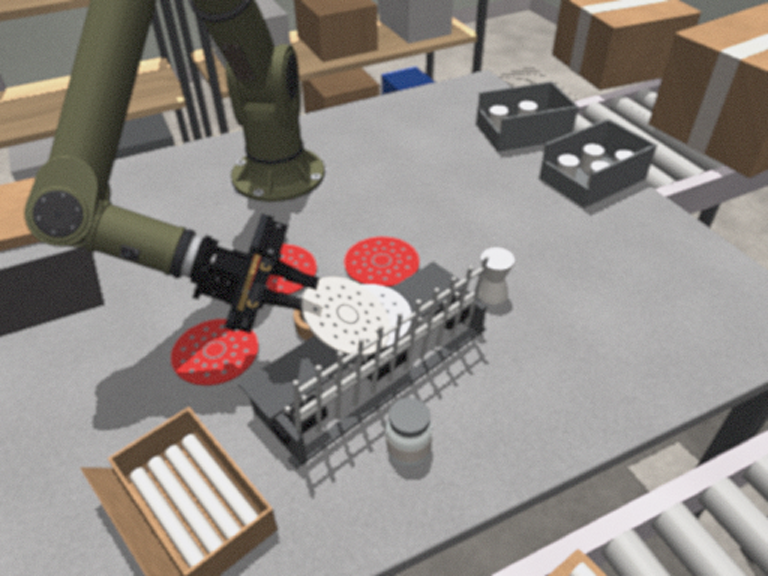

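View pics/li1w.png

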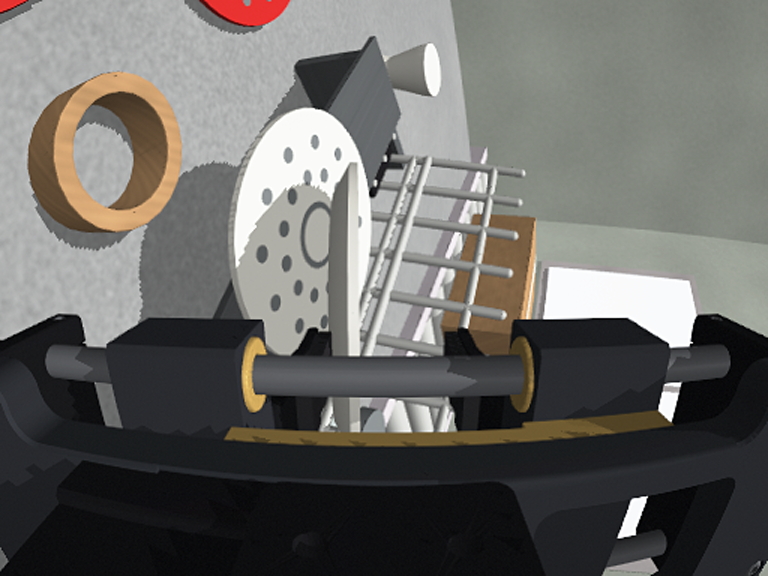

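The wrist view shows the upper plate edge-on, lying flat on the lower finger pad at (345,300), with the lower plate left on the deck. Closing the fingers now.

```bash
python3 -m pendant '[[[0,0,0],[0,0,0],1],[[0,0,0],[0,0,0],1],[[0,0,0],[0,0,0],1],[[0,0,0],[0,0,0],1],[[0,0,0],[0,0.01,-0.004],1]]' 25;python3 - <<'E'
from plan import *
from h import *
show()
get("wrist","gr1w")
E
```

```text
time: 11.4
position: [0.5858, -0.1245, 0.1723]
tool_rot: [0.617, 2.312, 1.553]
ft_force: [1.1, 0.3, 0.1]
grip_width: 0.087
rack xyz mm [-69.1 -58.1 172.3] tool axes (cols) in rack
 [[-0.701  0.269  0.66 ]
 [ 0.713  0.266  0.649]
 [-0.     0.926 -0.378]]
[ 0.62  0.49  0.16  1.85 -1.19  1.51  2.37]
```

View pics/gr1w.png

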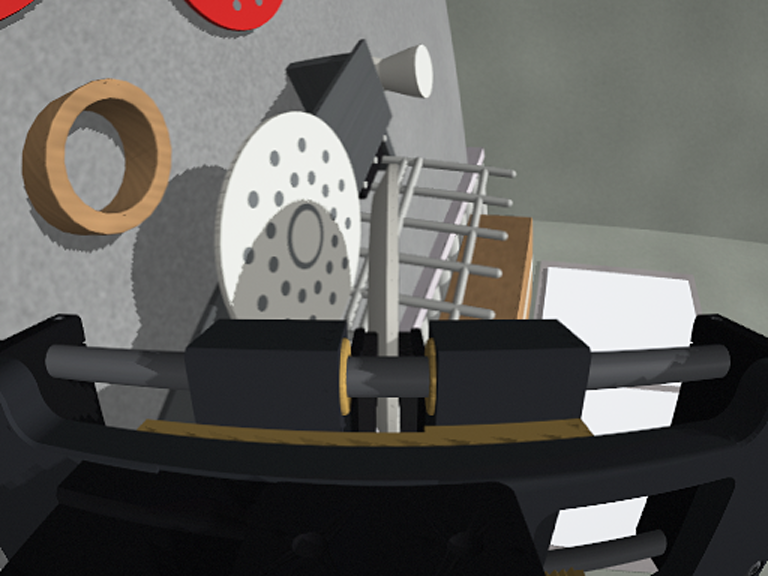

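```bash
cat > fitp.py <<'E'
from h import *
from plan import cur,OR,B
def fcloud(d):
    v,u=np.mgrid[:384,:512];z=d["range_z"].astype(float)
    x=(u-d["cx"])/d["fx"];y=(v-d["cy"])/d["fy"];th=np.hypot(x,y);k=np.where(th>1e-9,np.tan(th)/np.maximum(th,1e-9),1)
    c=np.stack([x*k*z,-y*k*z,-z],-1);W=np.array(d["world_to_cam"]);return (c-W[:3,3])@W[:3,:3]
def tool_pts(n,save=None):
    "white points near tool in tool frame"
    d=get(n,save);P=(fcloud if n=="wrist" else cloud)(d)
    q,x,R=cur();T=(P-x)@R*1000; c=d["color"].astype(int)
    m=(d["range_z"]>0)&(c.min(-1)>95)&(c.max(-1)-c.min(-1)<40)&(np.abs(T[...,1])<40)&(T[...,2]>-30)&(T[...,2]<160)&(np.abs(T[...,0])<90)
    m&= np.abs(P[...,2])>.02
    return T[m],m
if __name__=="__main__":
    import sys
    for n in ["scene","top"]:
        T,m=tool_pts(n,sys.argv[1]+n); print(n,len(T)); 
        if len(T)<50: continue
        best=None;rng=np.random.default_rng(0)
        for _ in range(300):
            a=T[rng.choice(len(T),3,replace=False)];nn=np.cross(a[1]-a[0],a[2]-a[0]);l=np.linalg.norm(nn)
            if l<1: continue
            nn/=l;i=np.abs((T-a[0])@nn)<2.5
            if best is None or i.sum()>best[0]: best=(i.sum(),i)
        q=T[best[1]];ce=q.mean(0);nn=np.linalg.svd(q-ce,full_matrices=False)[2][2];nn*=np.sign(nn[1])
        print("inl",best[0],"normal(tool)",nn.round(3),"cent",ce.round(1),"min",np.percentile(q,1,axis=0).round(0),"max",np.percentile(q,99,axis=0).round(0))
E
python3 fitp.py g1
```

```text
scene 2599
inl 2113 normal(tool) [ 0.005  1.    -0.012] cent [-4.   6.2 65.4] min [-73.   4.  -1.] max [ 69.   9. 136.]
top 2323
inl 1814 normal(tool) [ 0.008  1.    -0.   ] cent [ 0.3  3.  67.2] min [-70.   0.  -1.] max [ 71.   6. 137.]
```

View pics/g1scene.png

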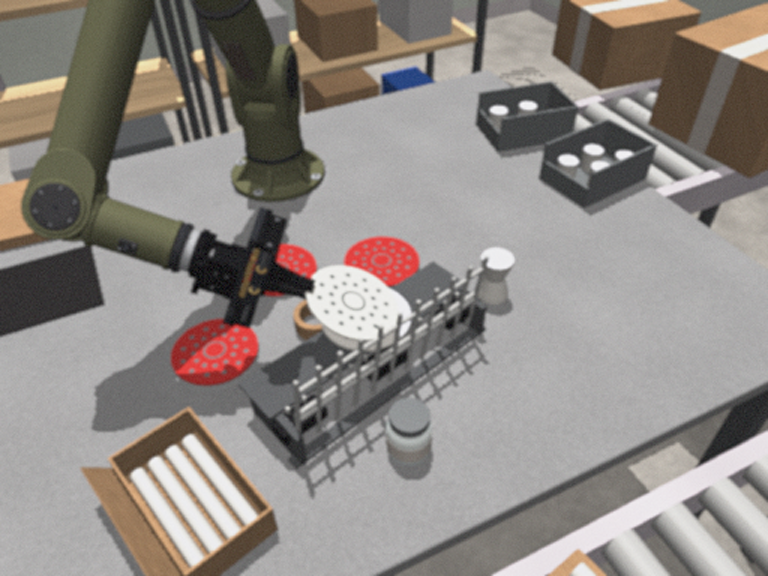

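```bash
python3 - <<'E'
from plan import *
q,x,R=cur()
cont(q,[(rw([-.1,-.085,.3]),Rt(0,87)),(rw([.04,-.085,.25]),Rt(0,87))])
to([-.1,-.085,.3],Rt(0,87),10)
E
```

```text
[ 0.23  0.1   0.02  1.57 -0.03  1.4   0.52] err 0.0044
[ 0.13  0.4   0.03  1.3  -0.03  1.4   0.43] err 0.0013
total rot deg 77.3 dist 0.133
[[6.1, -2.7, 3.8], [0.0003, 0.0101, -0.0086]],[[6.1, -2.7, 3.8], [0.0005, 0.0091, -0.0096]],[[6.1, -2.7, 3.8], [0.0006, 0.008, -0.0106]],[[6.1, -2.7, 3.8], [0.0006, 0.0068, -0.0114]],[[6.1, -2.7, 3.8], [0.0004, 0.0055, -0.0121]],[[6.1, -2.7, 3.8], [0.0002, 0.0041, -0.0126]],[[6.1, -2.7, 3.8], [-0.0002, 0.0028, -0.013]],[[6.1, -2.7, 3.8], [-0.0007, 0.0014, -0.0132]],[[6.1, -2.7, 3.8], [-0.0012, 0.0, -0.0132]],[[6.1, -2.7, 3.8], [-0.0019, -0.0013, -0.0131]],
```

```bash
python3 -m pendant '[[[0,0,0],[0,0.01,-0.012],1],[[6.1,-2.7,3.8],[0,0.01,-0.009],1],[[6.1,-2.7,3.8],[0,0.009,-0.01],1],[[6.1,-2.7,3.8],[0,0.008,-0.01],1],[[6.1,-2.7,3.8],[0,0.007,-0.011],1],[[6.1,-2.7,3.8],[0,0.0055,-0.012],1],[[6.1,-2.7,3.8],[0,0.004,-0.0126],1],[[6.1,-2.7,3.8],[0,0.003,-0.013],1]]';python3 - <<'E'
from plan import *
show()
to([-.1,-.085,.3],Rt(0,87),4)
E
```

```text
time: 12.55
position: [0.567, -0.1567, 0.2764]
tool_rot: [1.542, 2.536, 0.574]
ft_force: [0.7, -1.4, -1.9]
grip_width: 0.081
rack xyz mm [-95.8 -84.1 276.4] tool axes (cols) in rack
 [[-0.222  0.91   0.351]
 [ 0.971  0.172  0.169]
 [ 0.093  0.378 -0.921]]
[ 0.28  0.04  0.17  1.73 -0.4   1.24  1.04]
total rot deg 23.3 dist 0.024
[[4.7, -2.0, 2.9], [0.0006, 0.0012, -0.0058]],[[4.7, -2.0, 2.9], [0.0004, 0.0007, -0.0059]],[[4.7, -2.0, 2.9], [0.0002, 0.0002, -0.006]],[[4.7, -2.0, 2.9], [0.0, -0.0003, -0.006]],
```

```bash
python3 -m pendant '[[[4.7,-2.0,2.9],[0.0005,0.001,-0.0055],1],[[4.7,-2.0,2.9],[0,0,-0.005],1],[[4.7,-2.0,2.9],[0,0,-0.005],1],[[4.7,-2.0,2.9],[0,0,-0.005],1],[[0,0,0],[0,0,0],1]]';python3 - <<'E'
from plan import *
show()
E
python3 fitp.py up1
```

```text
time: 13.18
position: [0.5652, -0.1568, 0.2953]
tool_rot: [1.877, 2.483, 0.069]
ft_force: [0.5, 0.7, -1.8]
grip_width: 0.085
rack xyz mm [-97.6 -83.7 295.3] tool axes (cols) in rack
 [[-0.005  0.999  0.052]
 [ 1.     0.005  0.004]
 [ 0.004  0.052 -0.999]]
[ 0.15  0.13  0.1   1.54 -0.04  1.43  0.53]
scene 2491
inl 2352 normal(tool) [ 0.009  0.994 -0.106] cent [-1.5 14.5 62.9] min [-69.   6.  -3.] max [ 71.  23. 134.]
top 61
inl 47 normal(tool) [-0.43   0.806  0.408] cent [50.   3.4 13.4] min [33. -1. -0.] max [70.  7. 36.]
```

View pics/up1scene.png

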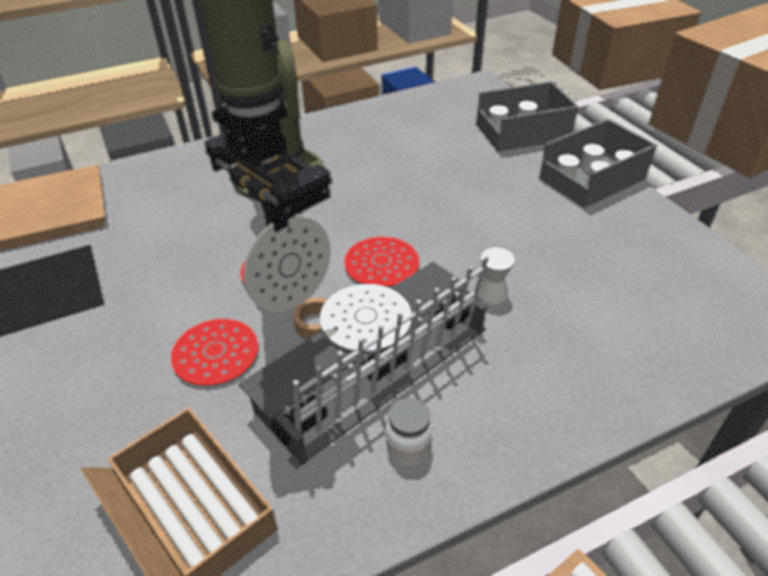

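```bash
python3 - <<'E'
from plan import *
to([.030,-.085,.265],Rt(0,99),6)
E
```

```text
total rot deg 12.0 dist 0.133
[[2.0, -0.0, 0.0], [0.0001, 0.0213, 0.006]],[[2.0, -0.0, 0.0], [0.0001, 0.0215, 0.0053]],[[2.0, -0.0, 0.0], [0.0001, 0.0217, 0.0045]],[[2.0, -0.0, 0.0], [0.0001, 0.0218, 0.0038]],[[2.0, -0.0, 0.0], [0.0001, 0.0219, 0.003]],[[2.0, -0.0, 0.0], [0.0001, 0.022, 0.0023]],
```

```bash
python3 -m pendant '[[[2,0,0],[0,0.0213,0.006],1],[[2,0,0],[0,0.0215,0.0053],1],[[2,0,0],[0,0.0217,0.0045],1],[[2,0,0],[0,0.0218,0.0038],1],[[2,0,0],[0,0.022,0.003],1],[[2,0,0],[0,0.022,0.0023],1],[[0,0,0],[0,0,0],1],[[0,0,0],[0,0,0],1]]';python3 - <<'E'
from plan import *
show()
E
python3 fitp.py up2
```

```text
time: 14.28
position: [0.6882, -0.1256, 0.2653]
tool_rot: [-1.838, -2.419, 0.19]
ft_force: [0.5, -0.2, -1.5]
grip_width: 0.081
rack xyz mm [ 29.3 -86.6 265.3] tool axes (cols) in rack
 [[ 0.     0.987 -0.158]
 [ 1.     0.     0.002]
 [ 0.002 -0.158 -0.987]]
[0.06 0.54 0.09 1.08 0.02 1.67 0.41]
scene 1701
inl 1665 normal(tool) [ 0.01   0.986 -0.165] cent [-12.2  17.7  66.3] min [-72.   5.  -6.] max [ 69.  29. 133.]
top 25
```

View pics/up2scene.png

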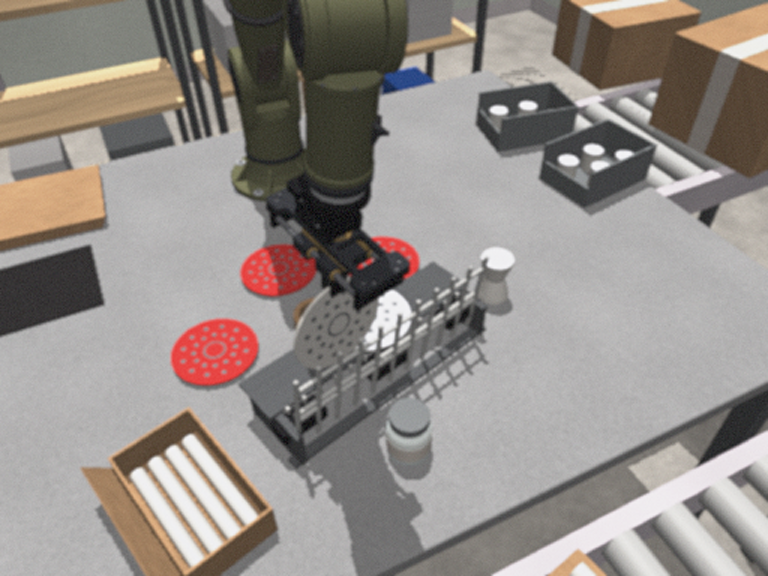

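View pics/up2top.png

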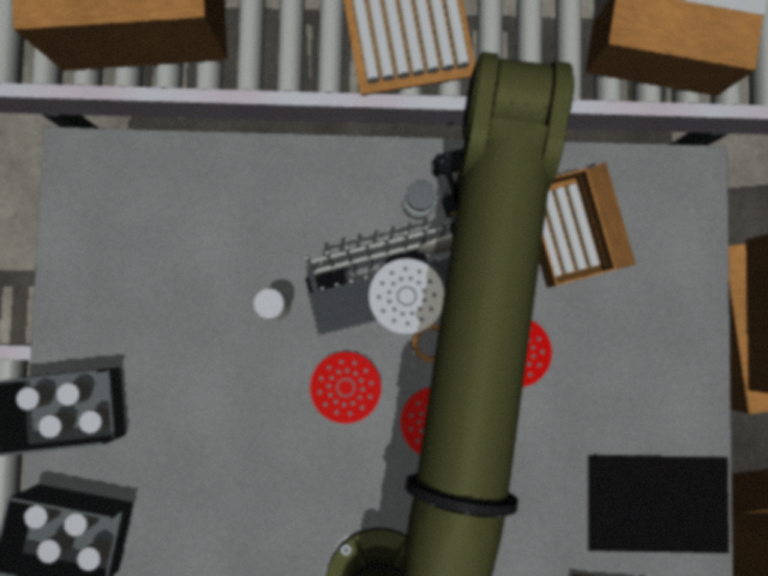

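```bash
python3 -m pendant '[[[0,0,0],[0.0015,0.0084,-0.0013],1],[[0,0,0],[0,0.0024,0.0148],1],[[0,0,0],[0,0.0024,0.0148],1],[[0,0,0],[0,0.0024,0.0148],1],[[0,0,0],[0,0.0016,0.0099],1],[[0,0,0],[0,0,0],1]]';python3 - <<'E'
from plan import *
show()
E
python3 fitp.py up3
```

```text
time: 15.12
position: [0.6964, -0.12, 0.2086]
tool_rot: [-1.835, -2.42, 0.191]
ft_force: [-0.2, 0.2, -2.1]
grip_width: 0.08
rack xyz mm [ 38.7 -83.5 208.6] tool axes (cols) in rack
 [[-0.002  0.987 -0.16 ]
 [ 1.     0.002  0.003]
 [ 0.003 -0.16  -0.987]]
[0.05 0.57 0.08 1.14 0.01 1.58 0.4 ]
scene 2058
inl 941 normal(tool) [ 0.007  0.988 -0.151] cent [-18.8  14.6  54.5] min [-72.   4.  -6.] max [ 53.  24. 118.]
top 349
inl 205 normal(tool) [-0.023  0.176  0.984] cent [ 67.8 -15.8 130.1] min [ 38. -39. 122.] max [ 90.  30. 135.]
```

View pics/up3scene.png

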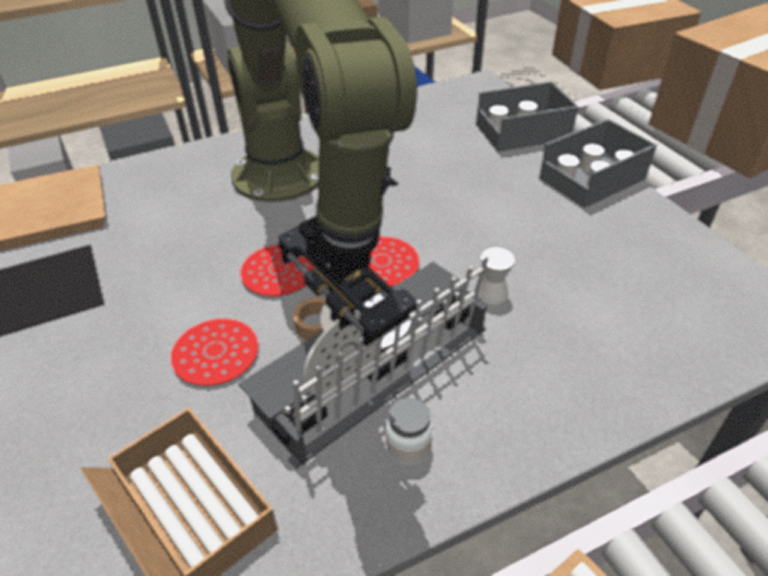

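```bash
python3 -m pendant '[[[0,0,0],[0,0.0011,0.007],1],[[0,0,0],[0,0.0008,0.005],1],[[0,0,0],[0,0,0],1]]';python3 -m pendant '[[[0,0,0],[0,0.0006,0.004],1],[[0,0,0],[0,0.0006,0.004],1],[[0,0,0],[0,0,0],1]]'; python3 fitp.py up4
```

```text
time: 15.6
position: [0.6967, -0.12, 0.1972]
tool_rot: [-1.835, -2.42, 0.191]
ft_force: [0.8, 0.7, -2.4]
grip_width: 0.08
time: 15.98
position: [0.6971, -0.1206, 0.1901]
tool_rot: [-1.837, -2.421, 0.19]
ft_force: [-0.4, -0.3, -0.9]
grip_width: 0.078
scene 1814
inl 748 normal(tool) [ 0.005  0.987 -0.162] cent [-21.6  14.6  50.1] min [-72.   3.  -8.] max [ 49.  29. 136.]
top 328
inl 180 normal(tool) [-0.007  0.145  0.989] cent [ 69.3 -17.  109.5] min [ 41. -39. 104.] max [ 89.  29. 114.]
```

```bash
python3 -m pendant '[[[0,0,0],[0,0.0006,0.004],1],[[0,0,0],[0,0,0],1]]'; python3 -m pendant '[[[0,0,0],[0,0.004,0],1],[[0,0,0],[0,0.004,0],1],[[0,0,0],[0,0,0],1]]'; python3 fitp.py up5; python3 -c "
from h import *
d=get('scene'); cv2.imwrite('pics/up5c.png',cv2.resize(d['color'][170:310,140:340],None,fx=4,fy=4)[:,:,::-1])"
```

```text
time: 16.32
position: [0.6981, -0.1222, 0.1886]
tool_rot: [-1.841, -2.424, 0.19]
ft_force: [0.8, -2.8, 7.4]
grip_width: 0.074
time: 16.7
position: [0.706, -0.1202, 0.1881]
tool_rot: [-1.842, -2.425, 0.189]
ft_force: [0.0, -3.0, 8.2]
grip_width: 0.077
scene 1574
inl 594 normal(tool) [ 0.011  1.    -0.017] cent [-14.6  25.4  72.2] min [-87.  22.  -3.] max [ 83.  29. 155.]
top 247
inl 135 normal(tool) [0.079 0.126 0.989] cent [ 70.5 -22.1 107.4] min [ 45. -40. 101.] max [ 89.  13. 112.]
```

View pics/up5c.png

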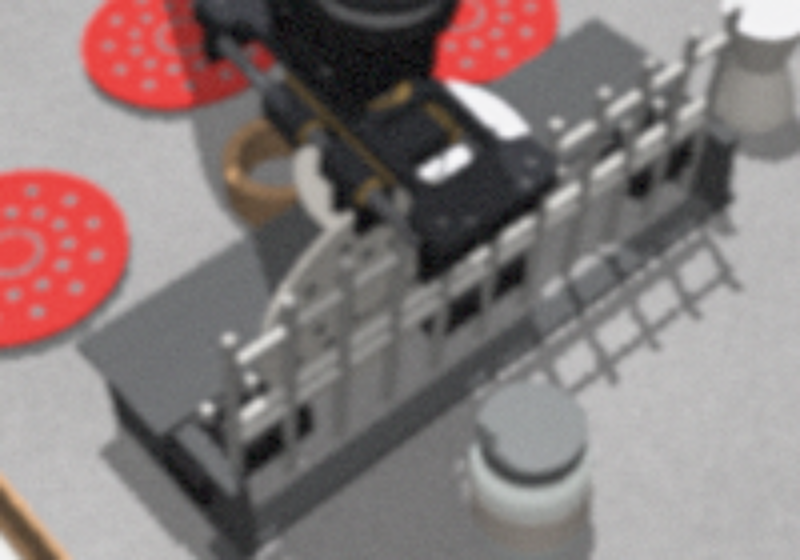

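```bash
python3 -m pendant '[[[-4.5,0,0],[0,0.001,-0.002],1],[[-4.5,0,0],[0,0.001,0],1],[[0,0,0],[0,0,0],1]]';  python3 -m pendant '[[[0,0,0],[0,0,0],0.65],[[0,0,0],[0,0,0],0.65],[[0,0,0],[0,0,-0.005],0.65],[[0,0,0],[0,0,-0.015],0.65],[[0,0,0],[0,0,-0.03],0.65],[[0,0,0],[0,-0.03,-0.05],0.65],[[0,0,0],[0,-0.06,-0.05],0.65],[[0,0,0],[0,-0.06,-0.05],0.65]]'; python3 -c "
from h import *
from plan import *
show()
d=get('scene'); cv2.imwrite('pics/r1c.png',cv2.resize(d['color'][140:310,110:340],None,fx=3.4,fy=3.4)[:,:,::-1])"
```

```text
time: 17.23
position: [0.7062, -0.1201, 0.1891]
tool_rot: [1.901, 2.499, 0.0]
ft_force: [0.0, -3.2, 7.4]
grip_width: 0.079
time: 18.23
position: [0.5847, -0.1515, 0.3686]
tool_rot: [-1.897, -2.503, -0.002]
ft_force: [-0.4, -0.9, 0.9]
grip_width: 0.175
rack xyz mm [-77.3 -83.8 368.6] tool axes (cols) in rack
 [[-0.002  1.     0.   ]
 [ 1.     0.002  0.002]
 [ 0.002  0.    -1.   ]]
[ 0.14  0.2   0.09  1.32 -0.02  1.63  0.5 ]
```

View pics/r1c.png

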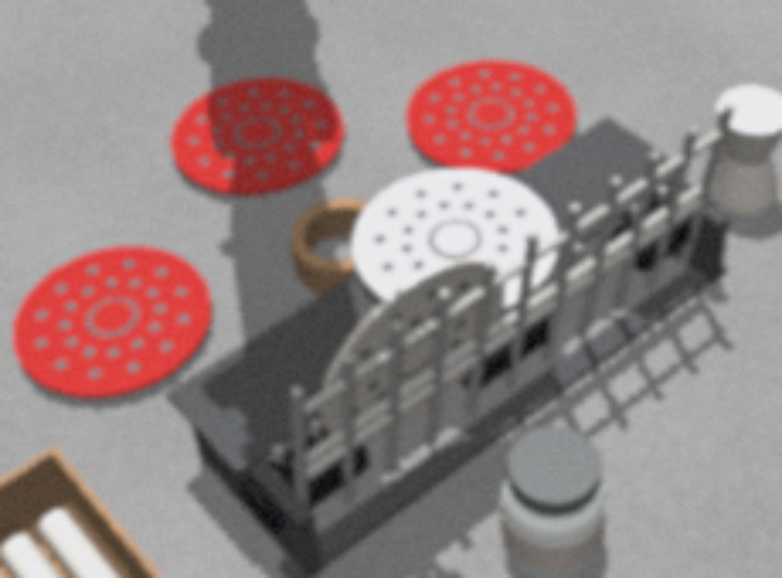

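The plate is standing against the tines in the right bay, with its top rim at about (460,270). I'll check its seating and find the lower plate.

```bash
cat > seat.py <<'E'
from h import *
from plan import OR,B
import sys
def seat(y0,nm,ns=("scene","top")):
    for n in ns:
        d=get(n,nm+n);P=cloud(d);L=(P-OR)@B*1000;c=d["color"].astype(int)
        m=(d["range_z"]>0)&(c.min(-1)>80)&(c.max(-1)-c.min(-1)<40)&(np.abs(L[...,1]-y0)<85)&(L[...,0]>20)&(L[...,0]<75)&(L[...,2]>100)&(L[...,2]<230)
        q=L[m]; print(n,len(q), "pct1",np.percentile(q,1,axis=0).round(0),"med",np.median(q,axis=0).round(0),"pct99",np.percentile(q,99,axis=0).round(0))
        t=q[q[:,2]>np.percentile(q[:,2],90)]; print("  top pts",t.mean(0).round(0))
if __name__=="__main__": seat(float(sys.argv[1]),sys.argv[2])
E
python3 seat.py -85 s1; python3 -c "
from pl import *
look('lo')"
```

```text
scene 1607 pct1 [  50. -165.  100.] med [ 58. -87. 157.] pct99 [ 74.  -2. 196.]
  top pts [ 61. -85. 191.]
top 400 pct1 [  41. -109.  121.] med [ 51. -57. 168.] pct99 [ 70.  -2. 195.]
  top pts [ 54. -84. 192.]
top 0.099 128 rack min [50. -9.] max [ 57. 180.] z 0.099
top 0.087 1969 rack min [-112.  -54.] max [37. 95.] z 0.0848
scene 0.099 99 rack min [51. 44.] max [ 60. 143.] z 0.1012
scene 0.099 67 rack min [ 52. -26.] max [60. 34.] z 0.1014
scene 0.087 1673 rack min [-112.  -56.] max [58. 96.] z 0.0877
scene 0.087 222 rack min [125. -86.] max [160. -29.] z 0.0858
```

View pics/lotop.png

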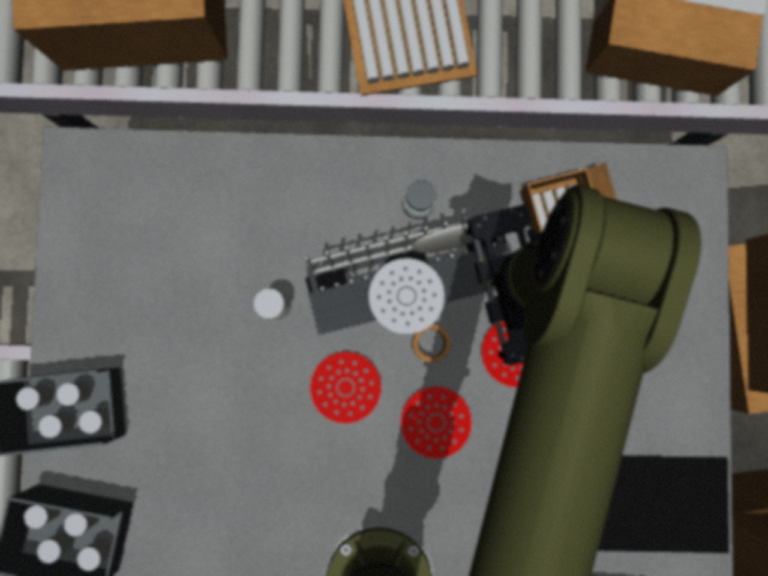

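```bash
python3 - <<'E'
from plan import *
from h import *
d=dict(np.load("pics/top0.npz")); p=onz(d,287.2,228,.034); t=B.T@(p-OR)*1000; print("tape",t)
tc=np.array([-75,-17]); r=(t[:2]-tc); print("along",r@[.707,.707],"perp",r@[-.707,.707])
show(); 
q,x,R=cur()
cont(q,[(rw([-.15,-.1,.25]),Rt(45,50)),(rw([-.135,-.077,.092]),Rt(45,22)),(rw([-.075,-.017,.092]),Rt(45,22)),(rw([-.07,-.012,.15]),Rt(45,22)),(rw([-.1,.06,.3]),Rt(0,87)),(rw([.03,.085,.265]),Rt(0,99)),(rw([.045,.085,.187]),Rt(0,99))])
to([-.16,-.1,.26],Rt(45,50),8)
E
```

```text
tape [-142.00445669   -9.23983788   34.        ]
along -41.88571626398841 perp 52.85858549672253
rack xyz mm [-75.9 -83.7 367. ] tool axes (cols) in rack
 [[-0.002  1.     0.001]
 [ 1.     0.002  0.002]
 [ 0.002  0.001 -1.   ]]
[ 0.14  0.2   0.09  1.32 -0.02  1.62  0.5 ]
[-0.35  0.16  1.16  1.83 -0.78  1.45  2.01] err 0.0119
[ 0.62  0.62  0.29  1.88 -1.17  1.58  2.56] err 0.0119
[ 0.58  0.57  0.16  1.95 -1.24  1.44  2.54] err 0.0006
[ 0.58  0.46  0.14  1.95 -1.22  1.46  2.43] err 0.0001
[ 0.17 -0.01 -0.17  1.67 -0.02  1.42  0.27] err 0.0028
[-0.    0.42 -0.17  1.25  0.09  1.63  0.11] err 0.0014
[-0.    0.48 -0.17  1.31  0.1   1.51  0.1 ] err 0.0001
total rot deg 59.4 dist 0.137
[[-4.7, 1.9, -5.4], [-0.002, -0.0105, 0.0134]],[[-4.7, 1.9, -5.4], [-0.0014, -0.0118, 0.0124]],[[-4.7, 1.9, -5.4], [-0.0007, -0.0128, 0.0113]],[[-4.7, 1.9, -5.4], [0.0002, -0.0137, 0.0102]],[[-4.7, 1.9, -5.4], [0.0012, -0.0145, 0.0091]],[[-4.7, 1.9, -5.4], [0.0023, -0.015, 0.0079]],[[-4.7, 1.9, -5.4], [0.0035, -0.0154, 0.0068]],[[-4.7, 1.9, -5.4], [0.0047, -0.0155, 0.0056]],
```

```bash
python3 -m pendant '[[[-4.7,1.9,-5.4],[-0.002,-0.0105,0.0134],0],[[-4.7,1.9,-5.4],[-0.0014,-0.0118,0.0124],0],[[-4.7,1.9,-5.4],[-0.0007,-0.0128,0.0113],0],[[-4.7,1.9,-5.4],[0,-0.0137,0.01],0],[[-4.7,1.9,-5.4],[0.001,-0.0145,0.009],0],[[-4.7,1.9,-5.4],[0.0023,-0.015,0.008],0],[[-4.7,1.9,-5.4],[0.0035,-0.0154,0.0068],0],[[-4.7,1.9,-5.4],[0.0047,-0.0155,0.0056],0]]';python3 - <<'E'
from plan import *
show(); to([-.138,-.080,.092],Rt(45,22),6)
E
```

```text
time: 19.48
position: [0.509, -0.1898, 0.2579]
tool_rot: [0.705, 2.711, 0.98]
ft_force: [-0.3, -0.2, -0.1]
grip_width: 0.5
rack xyz mm [-160.5 -100.4  257.9] tool axes (cols) in rack
 [[-0.71   0.54   0.452]
 [ 0.704  0.547  0.453]
 [-0.002  0.64  -0.768]]
[ 0.51  0.15  0.25  1.76 -0.71  1.47  1.99]
total rot deg 28.2 dist 0.169
[[-4.7, -0.0, 0.0], [-0.0002, -0.0138, 0.0245]],[[-4.7, -0.0, 0.0], [-0.0002, -0.0158, 0.0233]],[[-4.7, -0.0, 0.0], [-0.0002, -0.0176, 0.0219]],[[-4.7, -0.0, 0.0], [-0.0002, -0.0194, 0.0204]],[[-4.7, -0.0, 0.0], [-0.0002, -0.021, 0.0187]],[[-4.7, -0.0, 0.0], [-0.0002, -0.0224, 0.0169]],
```

```bash
python3 -m pendant '[[[-4.7,0,0],[0,-0.0138,0.0245],0],[[-4.7,0,0],[0,-0.0158,0.0233],0],[[-4.7,0,0],[0,-0.0176,0.0219],0],[[-4.7,0,0],[0,-0.0194,0.0204],0],[[-4.7,0,0],[0,-0.021,0.0187],0],[[-4.7,0,0],[0,-0.0224,0.0169],0],[[0,0,0],[0,0,0],0]]';python3 - <<'E'
from plan import *
from h import *
show(); to([-.075,-.017,.092],Rt(45,22),6)
get("scene","ap2");get("wrist","ap2w")
E
```

```text
time: 20.35
position: [0.5223, -0.1628, 0.0885]
tool_rot: [0.615, 2.318, 1.565]
ft_force: [-0.3, 0.8, 1.3]
grip_width: 0.499
rack xyz mm [-140.5  -78.    88.5] tool axes (cols) in rack
 [[-0.708  0.271  0.652]
 [ 0.706  0.261  0.658]
 [ 0.008  0.927 -0.376]]
[ 0.71  0.62  0.19  1.88 -1.13  1.55  2.56]
total rot deg 0.5 dist 0.09
[[-0.0, -0.0, -0.1], [-0.0005, 0.0062, 0.0136]],[[-0.0, -0.0, -0.1], [-0.0005, 0.0062, 0.0136]],[[-0.0, -0.0, -0.1], [-0.0005, 0.0061, 0.0136]],[[-0.0, -0.0, -0.1], [-0.0005, 0.0061, 0.0136]],[[-0.0, -0.0, -0.1], [-0.0005, 0.0061, 0.0136]],[[-0.0, -0.0, -0.1], [-0.0005, 0.0061, 0.0136]],
```

View pics/ap2w.png

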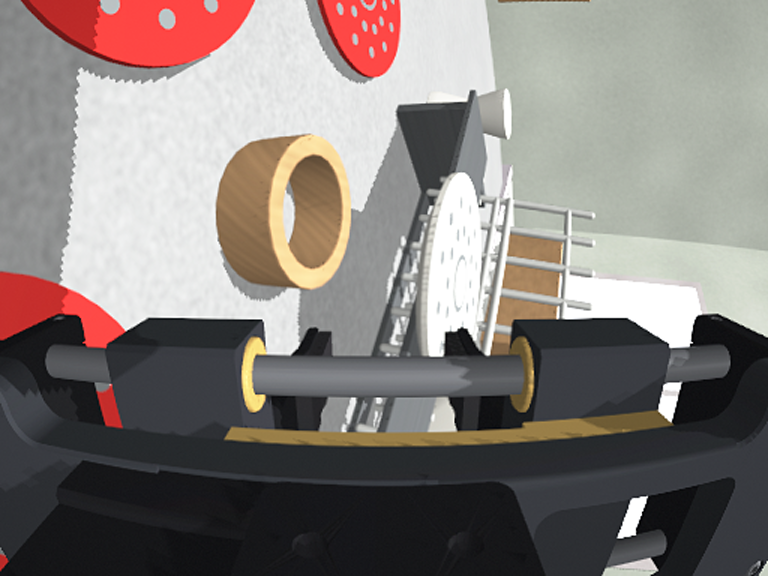

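View pics/ap2.png

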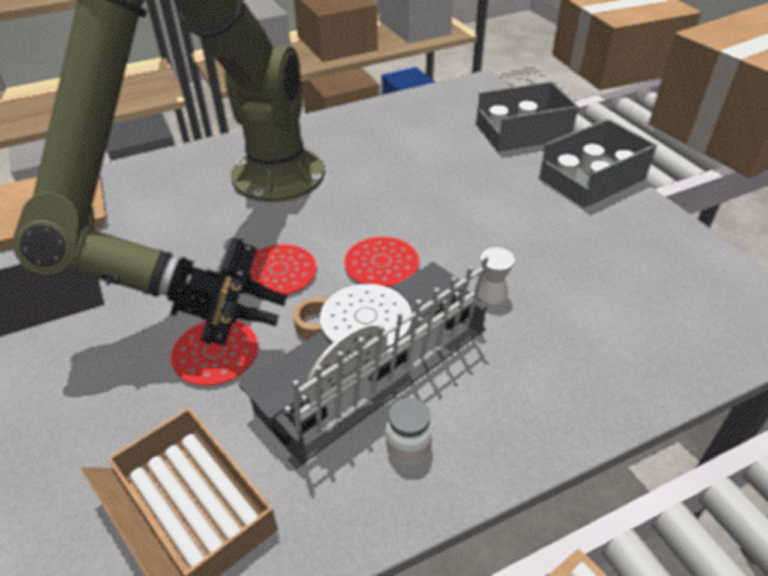

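The wrist view has the lower plate between the fingers at about (450,270), with the tape clear to the left. The right-bay plate is still upright in the scene view. I'll advance.

```bash
python3 -m pendant '[[[0,0,0],[-0.0005,0.006,0.0136],0],[[0,0,0],[-0.0005,0.006,0.0136],0],[[0,0,0],[-0.0005,0.006,0.0136],0],[[0,0,0],[-0.0005,0.006,0.0136],0],[[0,0,0],[-0.0005,0.006,0.0136],0],[[0,0,0],[-0.0005,0.006,0.0136],0],[[0,0,0],[0,0,0],0]]';python3 - <<'E'
from plan import *
from h import *
show(); get("wrist","in2w")
E
```

```text
time: 21.32
position: [0.5708, -0.0871, 0.0964]
tool_rot: [0.603, 2.317, 1.557]
ft_force: [0.2, 0.3, 0.4]
grip_width: 0.5
rack xyz mm [-73.5 -18.1  96.4] tool axes (cols) in rack
 [[-0.709  0.264  0.654]
 [ 0.705  0.269  0.656]
 [-0.003  0.926 -0.377]]
[ 0.61  0.56  0.13  1.94 -1.22  1.43  2.52]
```

View pics/in2w.png

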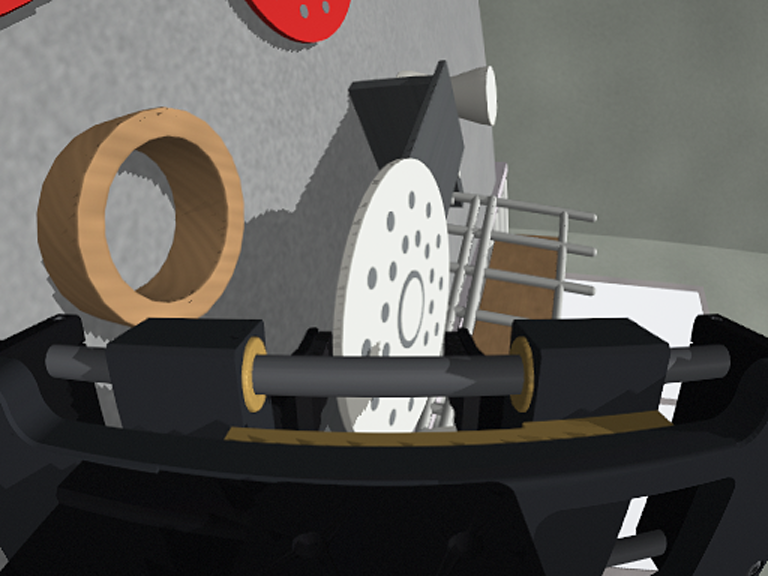

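```bash
python3 -m pendant '[[[0,0,0],[0,0.0095,-0.0035],0],[[0,0,0],[0,0.0095,-0.0035],0],[[0,0,0],[0,0.0095,-0.003],0],[[0,0,0],[0,0.0095,-0.002],0],[[0,0,0],[0,0.0095,-0.0015],0],[[0,0,0],[0,0.0075,0],0],[[0,0,0],[0,0,0],0]]';python3 - <<'E'
from plan import *
from h import *
show()
get("scene","li2"); get("wrist","li2w")
E
```

```text
time: 22.25
position: [0.5747, -0.0813, 0.153]
tool_rot: [0.604, 2.316, 1.554]
ft_force: [-0.3, -0.4, -0.1]
grip_width: 0.498
rack xyz mm [-68.1 -13.5 153. ] tool axes (cols) in rack
 [[-0.708  0.264  0.655]
 [ 0.707  0.27   0.654]
 [-0.005  0.926 -0.378]]
[ 0.59  0.46  0.13  1.94 -1.21  1.45  2.42]
```

View pics/li2.png

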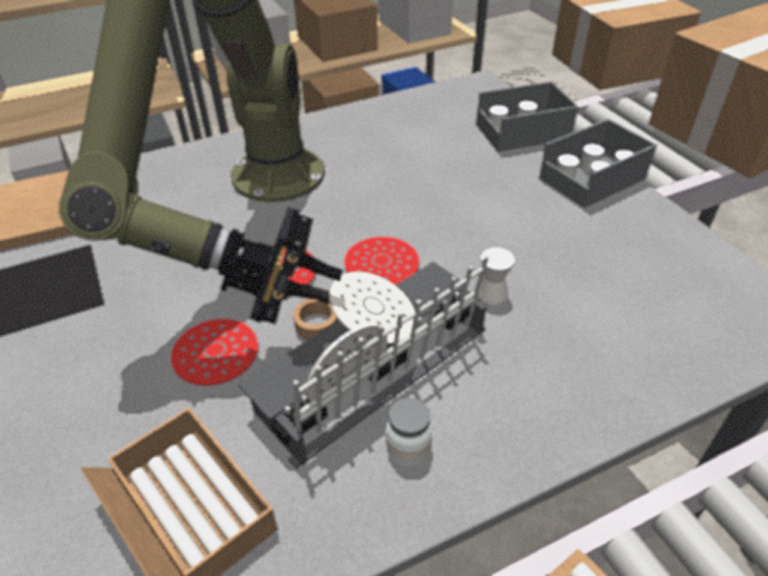

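View pics/li2w.png

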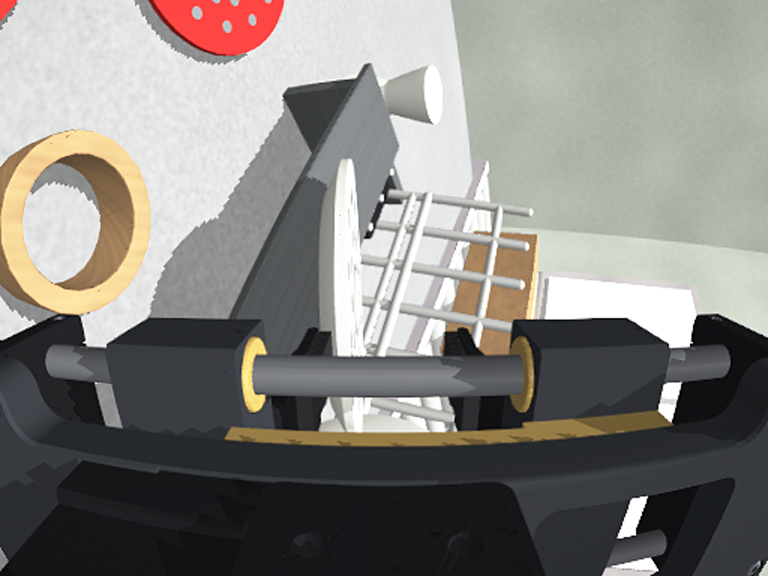

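```bash
python3 -m pendant '[[[0,0,0],[0,0.008,0],0],[[0,0,0],[0,0,0],1],[[0,0,0],[0,0,0],1],[[0,0,0],[0,0,0],1],[[0,0,0],[0,0,0],1],[[0,0,0],[0,0.01,-0.004],1]]' 30;python3 - <<'E'
from plan import *
from h import *
show()
get("wrist","gr2w")
E
python3 fitp.py g2
```

```text
time: 23.1
position: [0.5756, -0.0785, 0.1703]
tool_rot: [0.607, 2.316, 1.557]
ft_force: [-0.7, 1.2, 0.8]
grip_width: 0.044
rack xyz mm [-66.5 -11.1 170.3] tool axes (cols) in rack
 [[-0.707  0.266  0.655]
 [ 0.707  0.268  0.655]
 [-0.002  0.926 -0.377]]
[ 0.58  0.43  0.13  1.94 -1.21  1.46  2.39]
scene 540
inl 191 normal(tool) [-0.669  0.13   0.732] cent [-66.9  -4.9 124. ] min [-89. -40.  95.] max [-30.  39. 159.]
top 293
inl 152 normal(tool) [-0.011  0.951 -0.308] cent [  4.2 -36.4 138.3] min [-45. -40. 126.] max [ 53. -31. 151.]
```

View pics/gr2w.png

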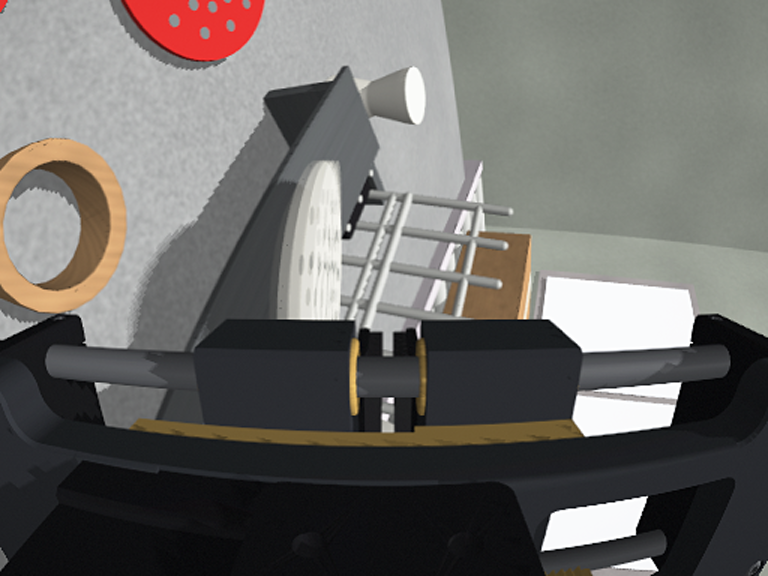

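View pics/g2scene.png

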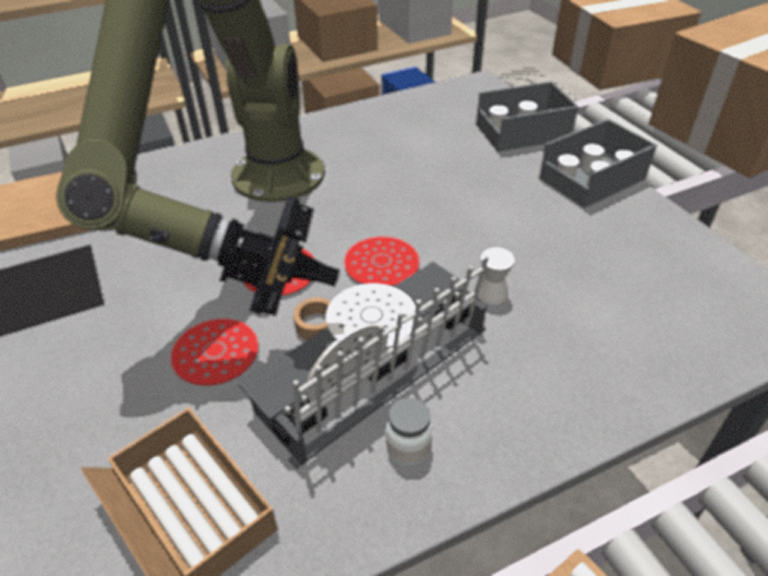

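The plate slipped off the pads and is lying on the deck again, centred near (372,315). I'll back off, measure it again and take a deeper grip.

```bash
python3 -m pendant '[[[0,0,0],[0,0,-0.03],0],[[0,0,0],[0,0,-0.04],0],[[0,0,0],[0,0,0],0]]';python3 - <<'E'
from plan import *
show()
from pl import *
look("sl")
E
```

```text
time: 23.62
position: [0.5438, -0.1391, 0.1977]
tool_rot: [0.609, 2.314, 1.549]
ft_force: [0.2, -0.1, -0.4]
grip_width: 0.27
rack xyz mm [-113.4  -60.9  197.7] tool axes (cols) in rack
 [[-0.704  0.266  0.659]
 [ 0.711  0.271  0.649]
 [-0.006  0.925 -0.38 ]]
[ 0.66  0.42  0.18  1.89 -1.14  1.57  2.38]
top 0.087 1951 rack min [-106.  -45.] max [ 41. 103.] z 0.0848
scene 0.099 103 rack min [52. 43.] max [ 60. 145.] z 0.1012
scene 0.099 71 rack min [ 52. -28.] max [61. 33.] z 0.1017
scene 0.087 1763 rack min [-105.  -47.] max [ 60. 103.] z 0.0878
scene 0.087 228 rack min [126. -86.] max [160. -30.] z 0.0856
```

View pics/sltop.png

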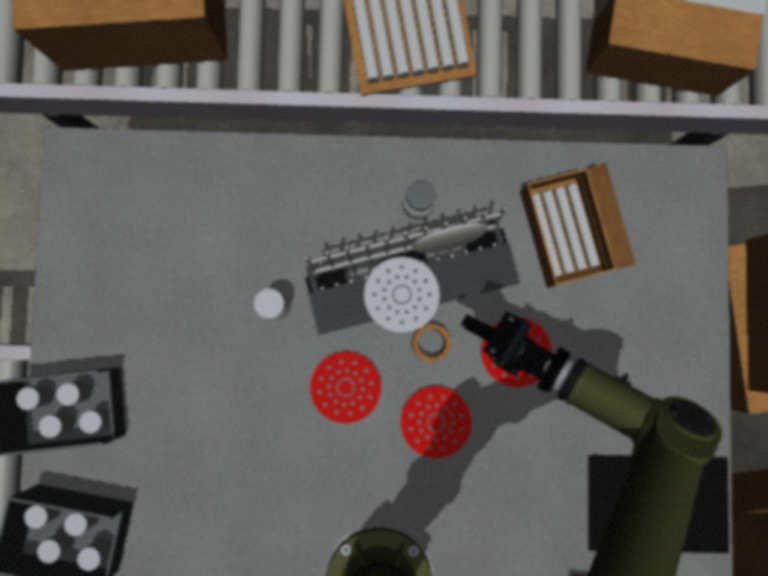

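```bash
python3 - <<'E'
from plan import *
q,x,R=cur()
q=cont(q,[(rw([-.08,.0,.2]),Rt(45,80)),(rw([-.05,.028,.1]),Rt(45,90))])
to([-.055,.028,.15],Rt(45,90),8)
E
```

```text
[ 0.09  0.11  0.1   1.76 -0.19  1.22  1.31] err 0.0029
[-0.04  0.27  0.06  1.77 -0.02  1.1   1.09] err 0.0
total rot deg 67.8 dist 0.113
[[8.5, 0.0, 0.0], [0.0025, -0.0007, 0.0139]],[[8.5, 0.0, 0.0], [0.0025, 0.0014, 0.0138]],[[8.5, 0.0, 0.0], [0.0025, 0.0034, 0.0135]],[[8.5, 0.0, 0.0], [0.0025, 0.0053, 0.0128]],[[8.5, 0.0, 0.0], [0.0025, 0.0072, 0.0119]],[[8.5, 0.0, 0.0], [0.0025, 0.0088, 0.0107]],[[8.5, 0.0, 0.0], [0.0025, 0.0103, 0.0093]],[[8.5, 0.0, 0.0], [0.0025, 0.0116, 0.0077]],
```

```bash
python3 -m pendant '[[[8.5,0,0],[0.0025,-0.0007,0.0139],1],[[8.5,0,0],[0.0025,0.0014,0.0138],1],[[8.5,0,0],[0.0025,0.0034,0.0135],1],[[8.5,0,0],[0.0025,0.0053,0.0128],1],[[8.5,0,0],[0.0025,0.0072,0.0119],1],[[8.5,0,0],[0.0025,0.0088,0.0107],1],[[8.5,0,0],[0.0025,0.0103,0.0093],1],[[8.5,0,0],[0.0025,0.0116,0.0077],1]]' 10;python3 - <<'E'
from plan import *
show(); to([-.055,.028,.092],Rt(45,90),3)
E
```

```text
time: 24.72
position: [0.5762, -0.0357, 0.15]
tool_rot: [0.794, 3.037, -0.013]
ft_force: [-0.3, -0.3, -0.7]
grip_width: 0.005
rack xyz mm [-54.5  30.  150. ] tool axes (cols) in rack
 [[-0.709  0.705 -0.002]
 [ 0.705  0.709 -0.008]
 [-0.005 -0.007 -1.   ]]
[-0.02  0.21  0.04  1.73  0.    1.19  1.07]
total rot deg 0.5 dist 0.058
[[-0.1, 0.1, 0.0], [-0.0003, -0.0005, 0.0193]],[[-0.1, 0.1, 0.0], [-0.0003, -0.0005, 0.0193]],[[-0.1, 0.1, 0.0], [-0.0003, -0.0005, 0.0193]],
```

```bash
python3 -m pendant '[[[0,0,0],[0,0,0.02],1],[[0,0,0],[0,0,0.02],1],[[0,0,0],[0,0,0.018],1],[[0,0,0],[0,0,0],1]]'; python3 -m pendant '[[[0,0,0],[0,0,0.004],1],[[0,0,0],[0,0,0.002],1],[[0,0,0],[0,0,0],1]]'
```

```text
time: 25.22
position: [0.5746, -0.0374, 0.0897]
tool_rot: [-0.796, -3.038, 0.008]
ft_force: [0.4, -0.2, -1.1]
grip_width: 0.006
time: 25.6
position: [0.5768, -0.0381, 0.0875]
tool_rot: [0.797, 3.035, -0.006]
ft_force: [-2.4, 0.4, 5.7]
grip_width: 0.004
```

```bash
python3 -m pendant '[[[0,0,0],[0,0,0.002],1],[[0,0,0],[0.0035,-0.0035,0],1],[[0,0,0],[0.0035,-0.0035,0],1],[[0,0,0],[0.0035,-0.0035,0],1],[[0,0,0],[0.0035,-0.0035,0],1],[[0,0,0],[0.0035,-0.0035,0],1],[[0,0,0],[0,0,0],1]]'; python3 - <<'E'
from plan import *
show()
from pl import *
look("dr")
E
```

```text
time: 26.48
position: [0.5564, -0.0445, 0.0873]
tool_rot: [0.795, 3.027, -0.002]
ft_force: [2.1, 0.6, 7.0]
grip_width: 0.004
rack xyz mm [-75.8  26.8  87.3] tool axes (cols) in rack
 [[-0.707  0.707  0.01 ]
 [ 0.707  0.707 -0.007]
 [-0.012  0.002 -1.   ]]
[-0.01  0.23  0.04  1.85 -0.01  1.05  1.09]
top 0.087 88 rack min [ 4. 10.] max [40. 43.] z 0.0866
scene 0.099 138 rack min [52.  7.] max [ 60. 146.] z 0.1015
scene 0.087 1602 rack min [-104.  -46.] max [ 60. 104.] z 0.0882
scene 0.087 231 rack min [126. -86.] max [160. -31.] z 0.0857
```

View pics/drscene.png

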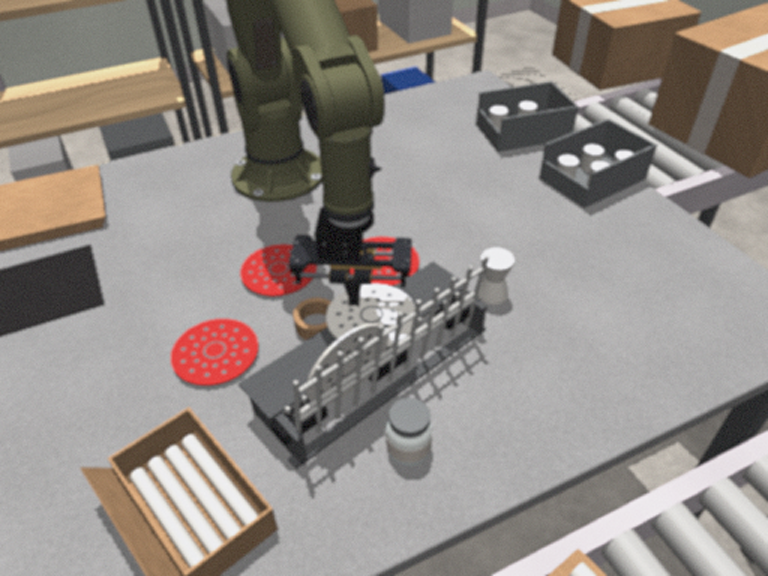

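```bash
cat >> plan.py <<'E'
def Rtilt(t): # jaw along EY, tool z leaning to +x by t deg
    a=np.radians(t); z=EX*np.sin(a)-EZ*np.cos(a); y=EY; return np.column_stack([np.cross(y,z),y,z])
E
python3 -m pendant '[[[0,0,0],[0,0,-0.05],1],[[0,0,0],[0,0,-0.05],1]]'; python3 - <<'E'
from plan import *
to([.024,.108,.19],Rtilt(12),6)
q,x,R=cur(); q=cont(q,[(rw([.024,.108,.19]),Rtilt(12)),(rw([.024,.108,.08]),Rtilt(12))])
E
```

```text
time: 26.82
position: [0.5522, -0.0444, 0.1853]
tool_rot: [0.798, 3.036, -0.006]
ft_force: [1.1, -1.3, 0.2]
grip_width: 0.01
total rot deg 46.5 dist 0.131
[[-0.8, -1.9, -7.5], [-0.0028, 0.0217, -0.0008]],[[-0.8, -1.9, -7.5], [-0.0056, 0.0211, -0.0004]],[[-0.8, -1.9, -7.5], [-0.0083, 0.0202, 0.0001]],[[-0.8, -1.9, -7.5], [-0.0109, 0.019, 0.0007]],[[-0.8, -1.9, -7.5], [-0.0132, 0.0174, 0.0014]],[[-0.8, -1.9, -7.5], [-0.0153, 0.0155, 0.0021]],
[ 0.17  0.17 -0.32  1.73  0.03  1.05  1.69] err 0.0
[ 0.18  0.27 -0.34  1.84  0.09  0.84  1.65] err 0.0005
```

```bash
python3 -m pendant '[[[-0.8,-1.9,-7.5],[-0.0028,0.0217,-0.001],1],[[-0.8,-1.9,-7.5],[-0.0056,0.021,0],1],[[-0.8,-1.9,-7.5],[-0.0083,0.02,0],1],[[-0.8,-1.9,-7.5],[-0.011,0.019,0.0007],1],[[-0.8,-1.9,-7.5],[-0.0132,0.0174,0.0014],1],[[-0.8,-1.9,-7.5],[-0.0153,0.0155,0.0021],1],[[0,0,0],[0,0,0],1]]'; python3 - <<'E'
from plan import *
show()
to([.026,.106,.08],Rtilt(12),4)
E
```

```text
time: 27.7
position: [0.6308, 0.0616, 0.1888]
tool_rot: [-0.402, 2.904, 0.038]
ft_force: [-0.4, -0.2, 0.7]
grip_width: 0.007
rack xyz mm [ 24.3 109.1 188.8] tool axes (cols) in rack
 [[-0.978 -0.003  0.21 ]
 [-0.004  1.    -0.003]
 [-0.21  -0.003 -0.978]]
[-0.05  0.15 -0.08  1.74 -0.02  1.04  1.73]
total rot deg 0.3 dist 0.109
[[-0.0, 0.0, 0.1], [0.0053, -0.0007, 0.0267]],[[-0.0, 0.0, 0.1], [0.0053, -0.0007, 0.0267]],[[-0.0, 0.0, 0.1], [0.0053, -0.0007, 0.0267]],[[-0.0, 0.0, 0.1], [0.0052, -0.0007, 0.0267]],
```

```bash
python3 -m pendant '[[[0,0,0],[0.0053,-0.0007,0.0267],1],[[0,0,0],[0.0053,-0.0007,0.0267],1],[[0,0,0],[0.0053,-0.0007,0.0267],1],[[0,0,0],[0.0053,-0.0007,0.0267],1],[[0,0,0],[0,0,0],1]]' && python3 -m pendant '[[[0,0,0],[0.0049,-0.005,-0.001],1],[[0,0,0],[0.0049,-0.005,-0.001],1],[[0,0,0],[0.0049,-0.005,-0.001],1],[[0,0,0],[0.0049,-0.005,-0.001],1],[[0,0,0],[0.0049,-0.005,-0.001],1],[[0,0,0],[0.0049,-0.005,-0.001],1],[[0,0,0],[0,0,0],1]]'; python3 - <<'E'
from plan import *
show()
from pl import *
look("pu")
E
```

```text
time: 28.32
position: [0.6327, 0.0567, 0.0787]
tool_rot: [-0.398, 2.907, 0.036]
ft_force: [-0.3, 0.7, -0.2]
grip_width: 0.004
time: 29.2
position: [0.6121, 0.0199, 0.0791]
tool_rot: [-0.401, 2.905, 0.036]
ft_force: [0.3, 1.2, -0.2]
grip_width: 0.004
rack xyz mm [-5.  73.9 79.1] tool axes (cols) in rack
 [[-0.978 -0.002  0.209]
 [-0.003  1.    -0.004]
 [-0.209 -0.004 -0.978]]
[ 0.01  0.21 -0.06  1.9  -0.04  0.82  1.81]
top 0.087 570 rack min [-123.  -75.] max [12. -9.] z 0.0848
scene 0.099 131 rack min [52. 46.] max [ 61. 184.] z 0.1012
scene 0.099 67 rack min [ 51. -28.] max [60. 31.] z 0.1015
scene 0.087 1317 rack min [-123.  -77.] max [24. 72.] z 0.0877
scene 0.087 233 rack min [125. -85.] max [161. -29.] z 0.0858
```

View pics/puscene.png

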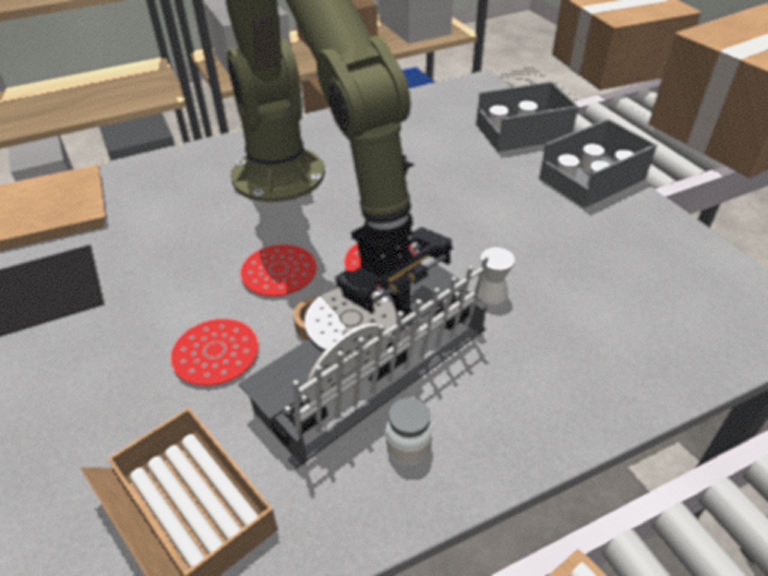

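```bash
python3 -m pendant '[[[0,0,0],[0,0.006,-0.02],1],[[0,0,0],[0,0,-0.06],0.3],[[0,0,0],[0.012,0,-0.06],0],[[0,0,0],[0.012,0,-0.06],0]]'; python3 - <<'E'
from plan import *
show()
to([-.13,-.06,.27],Rt(45,60),8)
E
```

```text
time: 29.8
position: [0.5465, 0.0097, 0.2726]
tool_rot: [-0.403, 2.904, 0.036]
ft_force: [1.4, -1.0, 0.9]
grip_width: 0.259
rack xyz mm [-70.9  81.7 272.6] tool axes (cols) in rack
 [[-0.978 -0.004  0.21 ]
 [-0.005  1.    -0.004]
 [-0.21  -0.005 -0.978]]
[ 0.02 -0.07 -0.06  1.81 -0.05  1.2   1.83]
total rot deg 52.6 dist 0.154
[[-3.0, -0.1, 5.9], [0.0074, -0.0177, -0.0012]],[[-3.0, -0.1, 5.9], [0.0055, -0.0183, -0.0021]],[[-3.0, -0.1, 5.9], [0.0036, -0.0186, -0.0031]],[[-3.0, -0.1, 5.9], [0.0017, -0.0187, -0.004]],[[-3.0, -0.1, 5.9], [-0.0002, -0.0185, -0.005]],[[-3.0, -0.1, 5.9], [-0.0021, -0.0181, -0.006]],[[-3.0, -0.1, 5.9], [-0.0039, -0.0175, -0.0069]],[[-3.0, -0.1, 5.9], [-0.0056, -0.0166, -0.0078]],
```

```bash
python3 -m pendant '[[[-3,0,5.9],[0.0074,-0.0177,-0.0012],0],[[-3,0,5.9],[0.0055,-0.0183,-0.002],0],[[-3,0,5.9],[0.0036,-0.0186,-0.003],0],[[-3,0,5.9],[0.0017,-0.0187,-0.004],0],[[-3,0,5.9],[0,-0.0185,-0.005],0],[[-3,0,5.9],[-0.002,-0.018,-0.006],0],[[-3,0,5.9],[-0.004,-0.0175,-0.007],0],[[-3,0,5.9],[-0.0056,-0.0166,-0.0078],0]]'; python3 - <<'E'
from plan import *
show()
from pl import *
look("p3")
to([-.152,-.106,.15],Rt(45,36),5)
E
```

```text
time: 30.8
position: [0.5281, -0.1429, 0.2681]
tool_rot: [0.754, 2.823, 0.764]
ft_force: [-0.1, 0.1, 0.6]
grip_width: 0.5
rack xyz mm [-129.6  -60.4  268.1] tool axes (cols) in rack
 [[-0.704  0.619  0.349]
 [ 0.71   0.605  0.36 ]
 [ 0.012  0.501 -0.865]]
[ 0.31  0.08  0.26  1.75 -0.55  1.39  1.74]
top 0.087 1943 rack min [-124.  -73.] max [25. 73.] z 0.0849
scene 0.099 69 rack min [51. 44.] max [ 60. 109.] z 0.1011
scene 0.099 71 rack min [ 51. -28.] max [61. 33.] z 0.1017
scene 0.087 1598 rack min [-122.  -78.] max [25. 72.] z 0.0877
scene 0.087 225 rack min [125. -85.] max [160. -30.] z 0.0855
total rot deg 24.1 dist 0.126
[[-4.8, -0.0, -0.2], [-0.0035, -0.0193, 0.0158]],[[-4.8, -0.0, -0.2], [-0.0034, -0.0206, 0.0141]],[[-4.8, -0.0, -0.2], [-0.0034, -0.0217, 0.0123]],[[-4.8, -0.0, -0.2], [-0.0033, -0.0227, 0.0104]],[[-4.8, -0.0, -0.2], [-0.0032, -0.0235, 0.0085]],
```

View pics/p3scene.png

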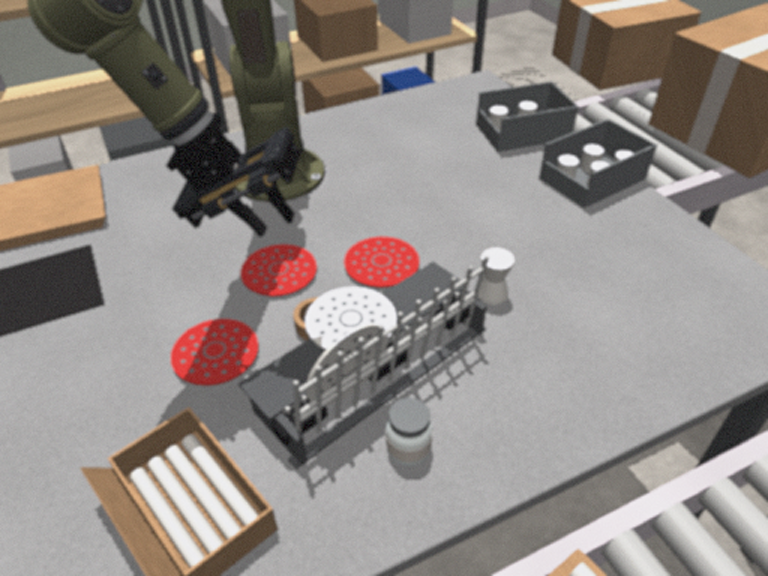

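```bash
python3 -m pendant '[[[-4.8,0,-0.2],[-0.0035,-0.0193,0.0158],0],[[-4.8,0,-0.2],[-0.0034,-0.0206,0.014],0],[[-4.8,0,-0.2],[-0.0034,-0.0217,0.0123],0],[[-4.8,0,-0.2],[-0.0033,-0.0227,0.0104],0],[[-4.8,0,-0.2],[-0.0032,-0.0235,0.0085],0],[[0,0,0],[0,0,0],0]]'; python3 - <<'E'
from plan import *
show()
to([-.138,-.090,.093],Rt(45,22),4)
E
```

```text
time: 31.65
position: [0.5191, -0.1888, 0.1475]
tool_rot: [0.657, 2.534, 1.293]
ft_force: [-0.6, 1.2, 0.2]
grip_width: 0.506
rack xyz mm [-150.5 -102.1  147.5] tool axes (cols) in rack
 [[-0.714  0.415  0.564]
 [ 0.7    0.416  0.58 ]
 [ 0.006  0.809 -0.588]]
[ 0.56  0.41  0.32  1.84 -0.98  1.49  2.34]
total rot deg 14.0 dist 0.057
[[-3.5, -0.2, -0.0], [-0.0002, -0.0085, 0.0115]],[[-3.5, -0.2, -0.0], [-0.0002, -0.0092, 0.011]],[[-3.5, -0.2, -0.0], [-0.0001, -0.0098, 0.0104]],[[-3.5, -0.2, -0.0], [-0.0001, -0.0104, 0.0098]],
```

```bash
python3 -m pendant '[[[-3.5,-0.2,0],[0,-0.0085,0.0115],0],[[-3.5,-0.2,0],[0,-0.0092,0.011],0],[[-3.5,-0.2,0],[0,-0.0098,0.0104],0],[[-3.5,-0.2,0],[0,-0.0104,0.0098],0],[[0,0,0],[0,0,0],0]]'; python3 - <<'E'
from plan import *
from h import *
show()
to([-.0825,-.0345,.092],Rt(45,22),6)
E
```

```text
time: 32.28
position: [0.5296, -0.1724, 0.0962]
tool_rot: [0.601, 2.313, 1.557]
ft_force: [-0.9, -0.4, 0.5]
grip_width: 0.502
rack xyz mm [-136.1  -89.2   96.2] tool axes (cols) in rack
 [[-0.708  0.261  0.657]
 [ 0.706  0.269  0.655]
 [-0.006  0.927 -0.374]]
[ 0.66  0.62  0.25  1.86 -1.16  1.58  2.57]
total rot deg 0.3 dist 0.077
[[0.0, 0.0, 0.1], [0.0001, 0.0041, 0.0121]],[[0.0, 0.0, 0.1], [0.0001, 0.0041, 0.0121]],[[0.0, 0.0, 0.1], [0.0001, 0.0041, 0.0121]],[[0.0, 0.0, 0.1], [0.0001, 0.0041, 0.0121]],[[0.0, 0.0, 0.1], [0.0001, 0.0041, 0.0121]],[[0.0, 0.0, 0.1], [0.0001, 0.0041, 0.0121]],
```

```bash
python3 -m pendant '[[[0,0,0],[0,0.0035,0.012],0],[[0,0,0],[0,0.004,0.012],0],[[0,0,0],[0,0.004,0.012],0],[[0,0,0],[0,0.004,0.012],0],[[0,0,0],[0,0.004,0.012],0],[[0,0,0],[0,0.004,0.012],0],[[0,0,0],[0,0,0],0]]'; python3 - <<'E'
from plan import *
from h import *
show(); get("wrist","in3w")
E
```

```text
time: 33.15
position: [0.5667, -0.1069, 0.0906]
tool_rot: [0.602, 2.311, 1.557]
ft_force: [0.7, 0.2, -0.2]
grip_width: 0.502
rack xyz mm [-82.7 -36.1  90.6] tool axes (cols) in rack
 [[-0.707  0.26   0.658]
 [ 0.707  0.269  0.654]
 [-0.007  0.927 -0.374]]
[ 0.58  0.59  0.2   1.92 -1.23  1.48  2.55]
```

View pics/in3w.png

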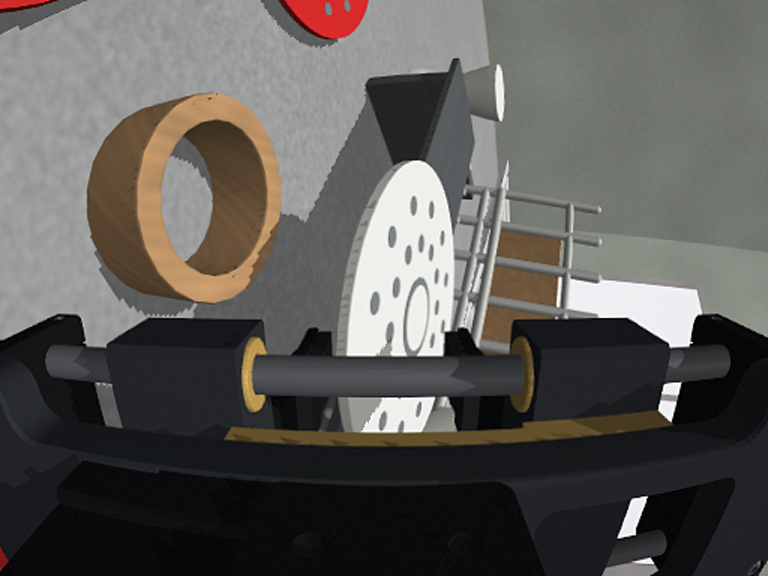

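```bash
python3 -m pendant '[[[0,0,0],[0,0.0093,-0.0035],0],[[0,0,0],[0,0.0093,-0.0035],0],[[0,0,0],[0,0.0093,-0.002],0],[[0,0,0],[0,0.0093,0],0],[[0,0,0],[0,0.0093,0],0],[[0,0,0],[0,0.0093,0],0],[[0,0,0],[0,0.007,0],0],[[0,0,0],[0,0,0],0]]'; python3 - <<'E'
from plan import *
from h import *
show(); get("wrist","li3w"); get("scene","li3")
E
```

```text
time: 34.2
position: [0.5738, -0.0947, 0.1527]
tool_rot: [0.602, 2.31, 1.555]
ft_force: [0.6, -0.1, -0.7]
grip_width: 0.496
rack xyz mm [-72.5 -26.2 152.7] tool axes (cols) in rack
 [[-0.706  0.26   0.659]
 [ 0.708  0.27   0.652]
 [-0.008  0.927 -0.375]]
[ 0.55  0.48  0.2   1.93 -1.22  1.49  2.44]
```

View pics/li3w.png

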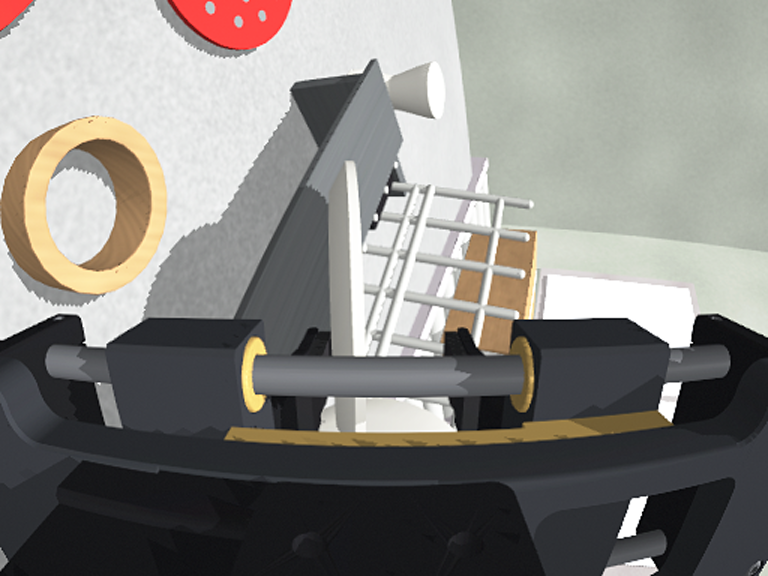

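View pics/li3.png

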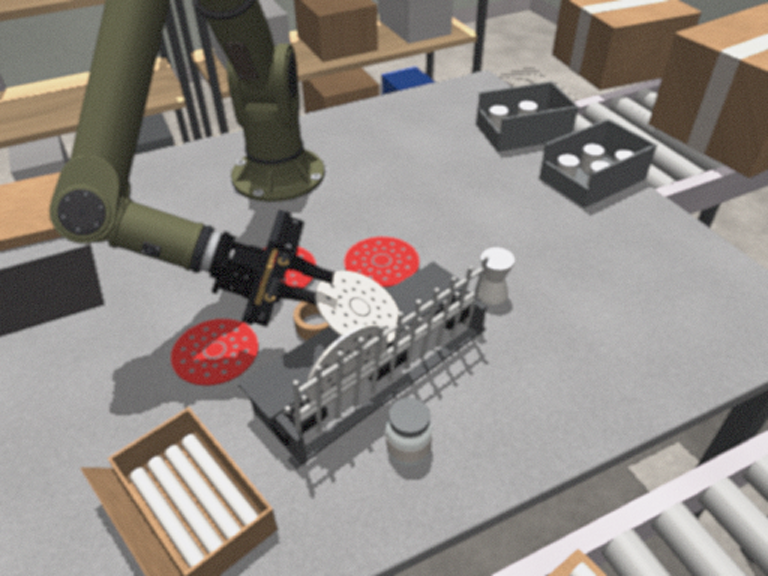

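```bash
python3 fitp.py l3
```

```text
scene 2214
inl 1621 normal(tool) [0.002 0.995 0.104] cent [  5.1 -14.8  58.8] min [-70. -25. -10.] max [ 74.  -7. 148.]
top 1876
inl 1564 normal(tool) [0.    0.994 0.112] cent [  1.2 -17.9  62.5] min [-68. -26.  -5.] max [ 71. -10. 131.]
```

```bash
python3 -m pendant '[[[0,0,0],[0,-0.0005,0.004],0],[[0,0,0],[0,0,0],1],[[0,0,0],[0,0,0],1],[[0,0,0],[0,0,0],1],[[0,0,0],[0,0,0],1]]' 25; python3 fitp.py g3;  python3 - <<'E'
from h import *
get("wrist","g3w")
E
```

```text
time: 35.02
position: [0.5753, -0.0921, 0.15]
tool_rot: [0.604, 2.31, 1.555]
ft_force: [-0.8, -0.0, -2.7]
grip_width: 0.142
scene 2151
inl 1602 normal(tool) [0.002 0.987 0.161] cent [ 3.5 -3.7 60.9] min [-76. -19.  -5.] max [ 73.   8. 152.]
top 2111
inl 1700 normal(tool) [ 0.     0.998 -0.058] cent [ 1.4  6.9 65.3] min [-69.   2.  -2.] max [ 71.  12. 135.]
```

View pics/g3w.png

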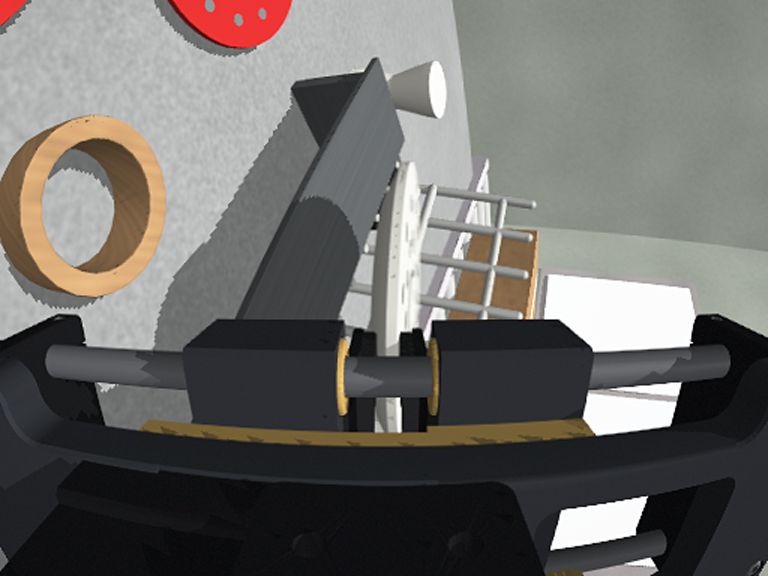

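The opening is now 12.3 mm, so the pads have the full plate thickness. I'll lift it clear and turn it upright.

```bash
python3 -m pendant '[[[0,0,0],[0,0.01,-0.01],1],[[0,0,0],[0,0.01,-0.012],1],[[0,0,0],[0,0,0],1]]'; python3 fitp.py g4; python3 - <<'E'
from plan import *
show()
to([-.1,.06,.3],Rt(0,90),10)
E
```

```text
time: 35.55
position: [0.5693, -0.1049, 0.1787]
tool_rot: [0.603, 2.308, 1.551]
ft_force: [-0.5, -0.2, -2.0]
grip_width: 0.096
scene 2404
inl 2075 normal(tool) [-0.001  0.997 -0.078] cent [-5.7 11.3 63.6] min [-74.   5.  -4.] max [ 67.  17. 132.]
top 2263
inl 1868 normal(tool) [ 0.001  0.997 -0.083] cent [ 1.   8.6 63.7] min [-70.   2.  -4.] max [ 71.  16. 134.]
rack xyz mm [-79.7 -33.3 177.3] tool axes (cols) in rack
 [[-0.705  0.261  0.659]
 [ 0.709  0.27   0.652]
 [-0.008  0.927 -0.375]]
[ 0.56  0.44  0.21  1.91 -1.2   1.52  2.4 ]
total rot deg 80.1 dist 0.156
[[6.4, -2.6, 4.0], [0.0079, 0.0134, 0.0001]],[[6.4, -2.6, 4.0], [0.0088, 0.0127, -0.0017]],[[6.4, -2.6, 4.0], [0.0095, 0.0118, -0.0035]],[[6.4, -2.6, 4.0], [0.0101, 0.0106, -0.0052]],[[6.4, -2.6, 4.0], [0.0105, 0.0092, -0.0068]],[[6.4, -2.6, 4.0], [0.0108, 0.0076, -0.0082]],[[6.4, -2.6, 4.0], [0.0108, 0.0059, -0.0095]],[[6.4, -2.6, 4.0], [0.0107, 0.004, -0.0105]],[[6.4, -2.6, 4.0], [0.0104, 0.002, -0.0114]],[[6.4, -2.6, 4.0], [0.01, 0.0, -0.0119]],
```

```bash
python3 -m pendant '[[[0,0,0],[0.012,0.0,-0.012],1],[[0,0,0],[0.012,0.0,-0.012],1],[[6.4,-2.6,4],[0.006,0.0134,-0.001],1],[[6.4,-2.6,4],[0.0075,0.0127,-0.002],1],[[6.4,-2.6,4],[0.0085,0.0118,-0.0035],1],[[6.4,-2.6,4],[0.0095,0.0106,-0.0052],1],[[6.4,-2.6,4],[0.0105,0.0092,-0.0068],1],[[6.4,-2.6,4],[0.0108,0.0076,-0.0082],1]]'; python3 - <<'E'
from plan import *
show()
to([-.1,.07,.3],Rt(0,92),5)
E
```

```text
time: 36.65
position: [0.5115, -0.0642, 0.2605]
tool_rot: [1.439, 2.561, 0.703]
ft_force: [0.3, 0.5, -2.0]
grip_width: 0.097
rack xyz mm [-124.4   19.9  260.5] tool axes (cols) in rack
 [[-0.297  0.866  0.402]
 [ 0.947  0.215  0.237]
 [ 0.119  0.451 -0.885]]
[ 0.3  -0.14  0.08  1.96 -0.48  1.17  1.08]
total rot deg 33.5 dist 0.068
[[5.5, -2.1, 3.1], [0.009, 0.01, -0.0027]],[[5.5, -2.1, 3.1], [0.0094, 0.0091, -0.0039]],[[5.5, -2.1, 3.1], [0.0097, 0.0082, -0.0051]],[[5.5, -2.1, 3.1], [0.0099, 0.0071, -0.0062]],[[5.5, -2.1, 3.1], [0.01, 0.0059, -0.0072]],
```

```bash
python3 -m pendant '[[[5.5,-2.1,3.1],[0.009,0.01,-0.003],1],[[5.5,-2.1,3.1],[0.0094,0.009,-0.004],1],[[5.5,-2.1,3.1],[0.0097,0.008,-0.005],1],[[5.5,-2.1,3.1],[0.01,0.007,-0.006],1],[[5.5,-2.1,3.1],[0.01,0.006,-0.007],1],[[0,0,0],[0,0,0],1]]'; python3 fitp.py h1; python3 - <<'E'
from plan import *
show()
to([.025,.085,.265],Rt(0,99),6)
E
```

```text
time: 37.4
position: [0.5228, -0.0071, 0.2991]
tool_rot: [-1.875, -2.497, 0.033]
ft_force: [-0.7, -0.0, -1.5]
grip_width: 0.096
scene 1828
inl 1736 normal(tool) [ 0.001  0.994 -0.105] cent [-0.4 14.8 60.4] min [-69.   7.  -6.] max [ 74.  23. 129.]
top 1
rack xyz mm [-100.1   68.8  298.7] tool axes (cols) in rack
 [[-0.006  1.    -0.028]
 [ 1.     0.006  0.001]
 [ 0.001 -0.028 -1.   ]]
[ 0.15  0.05 -0.19  1.62  0.01  1.5   0.23]
total rot deg 7.4 dist 0.131
[[1.2, -0.0, 0.1], [0.0026, 0.021, 0.005]],[[1.2, -0.0, 0.1], [0.0026, 0.0211, 0.0046]],[[1.2, -0.0, 0.1], [0.0026, 0.0212, 0.0041]],[[1.2, -0.0, 0.1], [0.0026, 0.0213, 0.0037]],[[1.2, -0.0, 0.1], [0.0027, 0.0214, 0.0032]],[[1.2, -0.0, 0.1], [0.0027, 0.0214, 0.0028]],
```

View pics/h1scene.png

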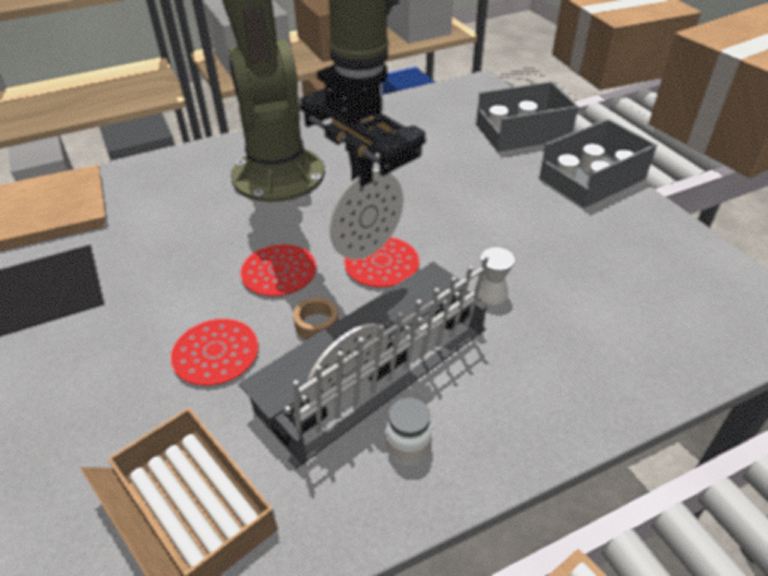

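```bash
python3 -m pendant '[[[1.2,0,0],[0.0026,0.021,0.005],1],[[1.2,0,0],[0.0026,0.021,0.0046],1],[[1.2,0,0],[0.0026,0.021,0.004],1],[[1.2,0,0],[0.0026,0.0213,0.0037],1],[[1.2,0,0],[0.0027,0.0214,0.003],1],[[1.2,0,0],[0.0027,0.0214,0.003],1],[[0,0,0],[0,0,0],1],[[0,0,0],[0,0,0],1]]'; python3 fitp.py h2; python3 - <<'E'
from plan import *
show()
E
```

```text
time: 38.5
position: [0.6379, 0.0382, 0.2663]
tool_rot: [-1.836, -2.428, 0.186]
ft_force: [-0.5, 0.4, -1.8]
grip_width: 0.094
scene 1496
inl 1463 normal(tool) [-0.005  0.99  -0.139] cent [-5.4 15.7 61.2] min [-72.   5.  -8.] max [ 68.  26. 130.]
top 0
rack xyz mm [ 25.1  85.1 267.1] tool axes (cols) in rack
 [[-0.005  0.988 -0.151]
 [ 1.     0.005 -0.001]
 [-0.    -0.151 -0.988]]
[ 0.03  0.41 -0.22  1.26  0.1   1.63  0.11]
```

View pics/h2scene.png

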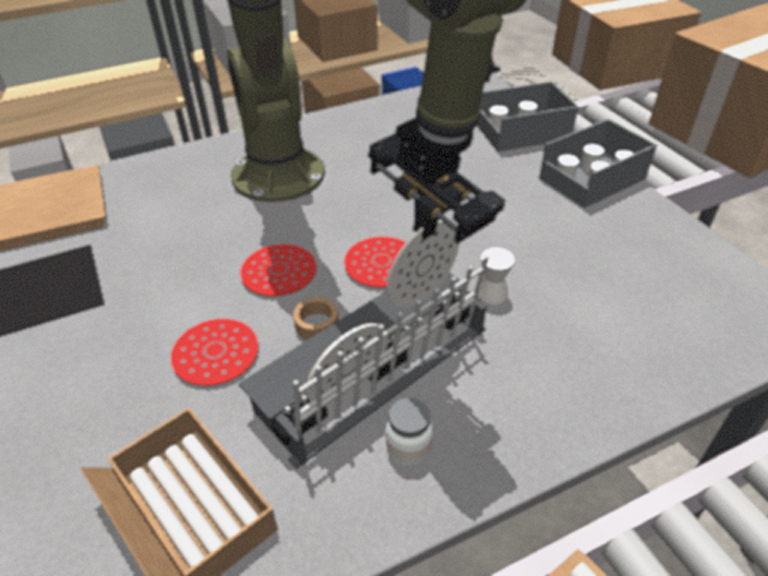

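```bash
python3 -m pendant '[[[0,0,0],[0,0.0135,-0.002],1],[[0,0,0],[0,0.0023,0.0148],1],[[0,0,0],[0,0.0023,0.0148],1],[[0,0,0],[0,0.0023,0.0148],1],[[0,0,0],[0,0.0015,0.01],1],[[0,0,0],[0,0.001,0.006],1],[[0,0,0],[0,0,0],1]]'; python3 - <<'E'
from plan import *
show()
E
python3 fitp.py h3
```

```text
time: 39.48
position: [0.6518, 0.044, 0.2046]
tool_rot: [-1.833, -2.429, 0.186]
ft_force: [0.4, -0.4, -1.6]
grip_width: 0.096
rack xyz mm [ 39.8  86.5 204.6] tool axes (cols) in rack
 [[-0.006  0.988 -0.153]
 [ 1.     0.006 -0.   ]
 [ 0.001 -0.153 -0.988]]
[ 0.03  0.46 -0.22  1.31  0.11  1.53  0.09]
scene 1614
inl 810 normal(tool) [-0.003  0.99  -0.142] cent [-8.8 13.5 47.1] min [-70.   4.  -9.] max [ 66.  23. 110.]
top 10
```

View pics/h3scene.png

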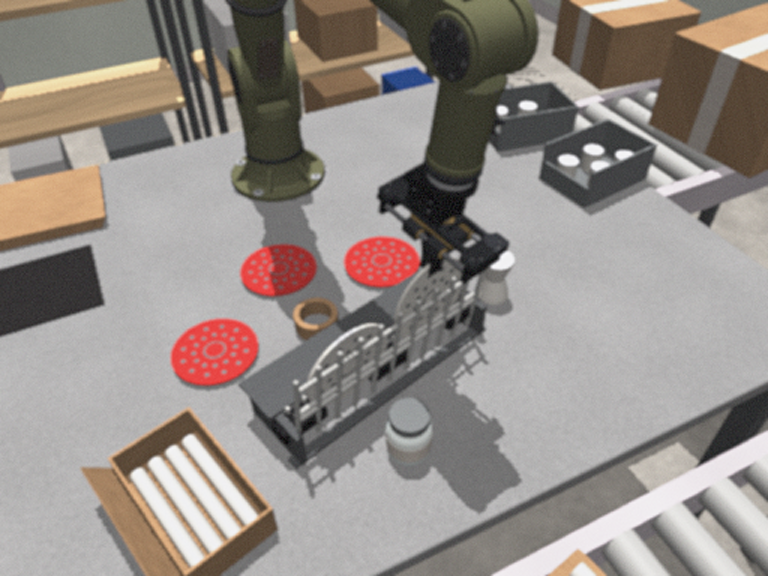

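```bash
python3 -m pendant '[[[0,0,0],[0,0.0012,0.008],1],[[0,0,0],[0,0.0006,0.004],1],[[0,0,0],[0,0,0],1]]';python3 -m pendant '[[[0,0,0],[0,0.0006,0.004],1],[[0,0,0],[0,0,0],1]]';python3 -m pendant '[[[0,0,0],[0,0.0006,0.004],1],[[0,0,0],[0,0,0],1]]'
```

```text
time: 39.95
position: [0.6516, 0.0439, 0.1922]
tool_rot: [-1.833, -2.429, 0.186]
ft_force: [0.4, -0.1, -1.5]
grip_width: 0.095
time: 40.2
position: [0.6517, 0.044, 0.1884]
tool_rot: [-1.833, -2.429, 0.186]
ft_force: [0.7, -0.3, -1.0]
grip_width: 0.092
time: 40.45
position: [0.6529, 0.0427, 0.1865]
tool_rot: [-1.837, -2.431, 0.184]
ft_force: [-0.1, -1.6, 4.8]
grip_width: 0.092
```

```bash
python3 -m pendant '[[[-4.5,0,0],[0,0.002,0],1],[[-4.5,0,0],[0,0.003,0],1],[[-2,0,0],[0,0.002,0],1],[[0,0,0],[0,0,0],1]]'; python3 - <<'E'
from plan import *
show()
E
python3 seat.py 85 t1
```

```text
time: 40.95
position: [0.6585, 0.0438, 0.1867]
tool_rot: [1.878, 2.485, 0.049]
ft_force: [-2.3, -2.4, 7.3]
grip_width: 0.096
rack xyz mm [ 46.2  84.5 186.7] tool axes (cols) in rack
 [[-0.005  0.999  0.041]
 [ 1.     0.005 -0.002]
 [-0.002  0.041 -0.999]]
[ 0.08  0.34 -0.23  1.51  0.08  1.26  0.12]
scene 1155 pct1 [ 48.   3. 100.] med [ 53.  72. 153.] pct99 [ 73. 163. 195.]
  top pts [ 58.  70. 190.]
top 10 pct1 [ 62. 161. 157.] med [ 64. 164. 161.] pct99 [ 67. 170. 163.]
  top pts [ 64. 164. 164.]
```

```bash
python3 -m pendant '[[[0,0,0],[0,0,-0.001],0.65],[[0,0,0],[0,0,0],0.65],[[0,0,0],[0,0,-0.004],0.65],[[0,0,0],[0,0,-0.015],0.65],[[0,0,0],[0,0,-0.03],0.65],[[0,0,0],[0,-0.03,-0.05],0.65],[[0,0,0],[0,-0.06,-0.05],0.65],[[0,0,0],[0,-0.06,-0.05],0.65]]'; python3 seat.py 85 t2;python3 seat.py -85 t3
```

```text
time: 42.05
position: [0.5295, 0.0092, 0.3616]
tool_rot: [1.876, 2.489, 0.051]
ft_force: [0.8, -1.2, -0.1]
grip_width: 0.177
scene 1302 pct1 [ 47.   5. 100.] med [ 53.  77. 159.] pct99 [ 73. 164. 197.]
  top pts [ 56.  82. 191.]
top 265 pct1 [ 42.  43. 131.] med [ 50. 111. 179.] pct99 [ 70. 167. 195.]
  top pts [ 49.  86. 193.]
scene 1618 pct1 [  50. -164.  101.] med [ 57. -87. 157.] pct99 [ 73.  -2. 197.]
  top pts [ 61. -86. 191.]
top 310 pct1 [  42. -166.  143.] med [  52. -103.  177.] pct99 [ 71. -53. 196.]
  top pts [ 54. -83. 194.]
```

View pics/t2scene.png

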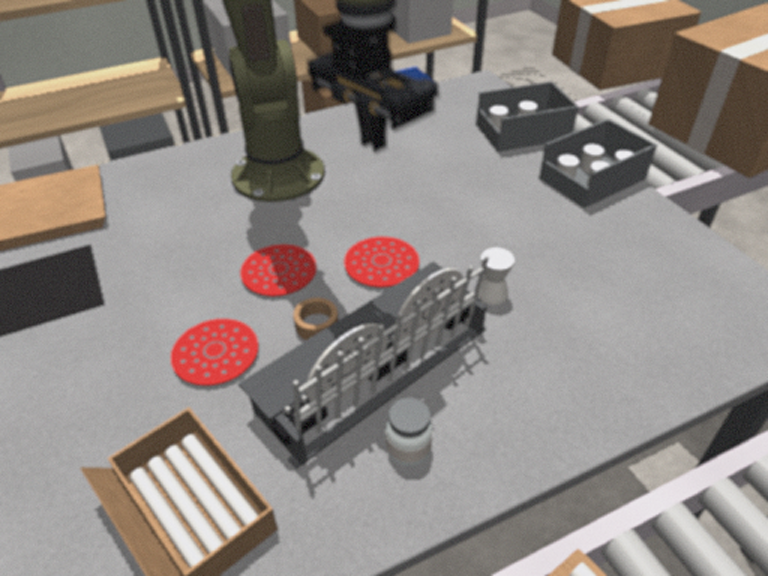

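View pics/t2top.png

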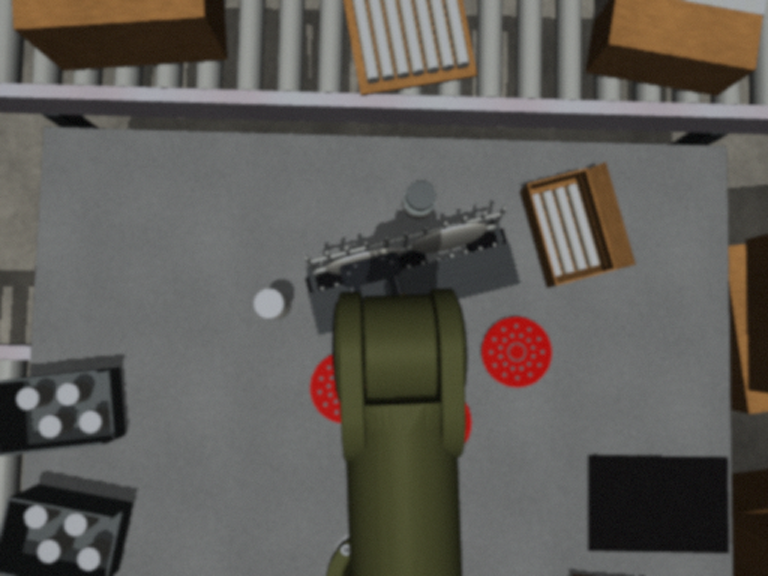

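Both plates stand in their bays at about (440,300) and (350,350) in the scene view. The left one's top seems about 5 mm further forward, so I'll compare their lean.

```bash
python3 -m pendant '[[[0,0,0],[0,-0.02,-0.02],0.65],[[0,0,0],[0,0,0],0.65],[[0,0,0],[0,0,0],0.65]]' >/dev/null; cat > lean.py <<'E'
from h import *
from plan import OR,B
d=get("scene");P=cloud(d);L=(P-OR)@B*1000;c=d["color"].astype(int)
cv2.imwrite('pics/leanc%d.png'%np.random.randint(1e6),c[140:310,180:340].astype(np.uint8)[:,:,::-1])
dt=get("top");Lt=(cloud(dt)-OR)@B*1000;ct=dt["color"].astype(int)
for s in (85,-85):
    m=(d["range_z"]>0)&(c.min(-1)>80)&(c.max(-1)-c.min(-1)<40)&(np.abs(L[...,1]-s)<75)&(L[...,0]>20)&(L[...,0]<75)&(L[...,2]>80)&(L[...,2]<215)
    T=L[m]; best=None;rng=np.random.default_rng(0)
    for _ in range(1500):
        a=T[rng.choice(len(T),3,replace=False)];n=np.cross(a[1]-a[0],a[2]-a[0]);l=np.linalg.norm(n)
        if l<300: continue
        n/=l; 
        if abs(n[1])>.1 : continue
        i=np.abs((T-a[0])@n)<2.0
        if best is None or i.sum()>best[0]: best=(i.sum(),i)
    q=T[best[1]];ce=q.mean(0);n=np.linalg.svd(q-ce,full_matrices=False)[2][2];n*=np.sign(n[0])
    print(s,len(T),best[0],"lean deg",np.degrees(np.arcsin(-n[2])).round(1),"yaw",np.degrees(n[1]).round(1),"face x at z123",(ce[0]-(123-ce[2])*n[2]/n[0]).round(1),"y",np.percentile(q[:,1],[2,98]).round(0),"zmax",np.percentile(q[:,2],99).round(0))
    # top rim points from top camera
    m=(dt["range_z"]>0)&(ct.min(-1)>80)&(np.abs(Lt[...,1]-s)<15)&(Lt[...,0]>15)&(Lt[...,0]<90)&(Lt[...,2]>187)
    print("   top rim",Lt[m].mean(0).round(1),m.sum(),np.percentile(Lt[m][:,2],95).round(0) if m.sum() else None)
E
python3 lean.py
```

```text
85 1479 671 lean deg 2.4 yaw -1.0 face x at z123 49.6 y [ 23. 150.] zmax 197.0
   top rim [ 48.5  84.6 192.1] 40 196.0
-85 1748 820 lean deg 4.4 yaw -0.8 face x at z123 52.7 y [-155.  -17.] zmax 197.0
   top rim [ 53.6 -84.4 192.4] 36 196.0
```

```bash
python3 - <<'E'
from plan import *
show()
to([.0,.085,.22],Rt(0,90),4)
E
```

```text
rack xyz mm [-106.5   85.7  376.8] tool axes (cols) in rack
 [[-0.007  0.999  0.037]
 [ 1.     0.007  0.002]
 [ 0.002  0.037 -0.999]]
[ 0.16 -0.03 -0.21  1.54 -0.02  1.59  0.23]
total rot deg 2.2 dist 0.19
[[0.5, -0.0, 0.1], [-0.0004, 0.0251, 0.0402]],[[0.5, -0.0, 0.1], [-0.0004, 0.0255, 0.0399]],[[0.5, -0.0, 0.1], [-0.0003, 0.0259, 0.0397]],[[0.5, -0.0, 0.1], [-0.0003, 0.0263, 0.0394]],
```

```bash
python3 -m pendant '[[[0.5,0,0],[0,0.025,0.04],1],[[0.5,0,0],[0,0.0255,0.04],1],[[0.5,0,0],[0,0.026,0.04],1],[[0.5,0,0],[0,0.026,0.04],1],[[0,0,0],[0,0,0.04],1],[[0,0,0],[0,0,0.01],1],[[0,0,0],[0,0,0],1]]'; python3 -m pendant '[[[0,0,0],[0,0.012,0],1],[[0,0,0],[0,0.008,0],1],[[0,0,0],[0,0,0],1]]'; python3 - <<'E'
from plan import *
show()
E
python3 lean.py
```

```text
time: 43.6
position: [0.6134, 0.0331, 0.1708]
tool_rot: [1.891, 2.507, 0.005]
ft_force: [0.2, -0.2, 0.4]
grip_width: 0.005
time: 43.98
position: [0.6338, 0.039, 0.1721]
tool_rot: [1.89, 2.505, 0.008]
ft_force: [-0.8, -0.7, -0.5]
grip_width: 0.003
rack xyz mm [ 21.1  86.5 172.1] tool axes (cols) in rack
 [[-0.007  1.     0.006]
 [ 1.     0.007  0.001]
 [ 0.001  0.006 -1.   ]]
[ 0.09  0.32 -0.24  1.56  0.08  1.26  0.12]
85 1412 607 lean deg 2.3 yaw -1.2 face x at z123 49.5 y [ 22. 150.] zmax 197.0
   top rim [nan nan nan] 0 None
-85 1788 849 lean deg 4.2 yaw -0.8 face x at z123 52.7 y [-155.  -16.] zmax 197.0
   top rim [ 53.3 -84.  192. ] 42 197.0lean.py:20: RuntimeWarning: Mean of empty slice.
  print("   top rim",Lt[m].mean(0).round(1),m.sum(),np.percentile(Lt[m][:,2],95).round(0) if m.sum() else None)
  ret = um.true_divide(
```

Advance in small steps while watching the force.

```bash
for i in 1; do :; done; python3 -m pendant '[[[0,0,0],[0,0.005,0],1],[[0,0,0],[0,0.003,0],1],[[0,0,0],[0,0,0],1]]'; python3 -m pendant '[[[0,0,0],[0,0.003,0],1],[[0,0,0],[0,0,0],1]]';python3 -m pendant '[[[0,0,0],[0,0.003,0],1],[[0,0,0],[0,0,0],1]]'; python3 lean.py 2>/dev/null
```

```text
time: 44.45
position: [0.6406, 0.0409, 0.1712]
tool_rot: [1.891, 2.506, 0.006]
ft_force: [0.1, -0.2, 0.2]
grip_width: 0.003
time: 44.7
position: [0.6434, 0.0417, 0.1712]
tool_rot: [1.891, 2.506, 0.006]
ft_force: [0.7, 0.9, 0.1]
grip_width: 0.006
time: 44.95
position: [0.6463, 0.0425, 0.1712]
tool_rot: [1.891, 2.506, 0.006]
ft_force: [-0.4, 0.6, 0.1]
grip_width: 0.01
85 1245 525 lean deg 5.5 yaw -0.6 face x at z123 52.7 y [ 19. 148.] zmax 197.0
   top rim [nan nan nan] 0 None
-85 1790 847 lean deg 4.3 yaw -0.7 face x at z123 52.7 y [-155.  -17.] zmax 198.0
   top rim [ 53.5 -83.5 191.8] 41 196.0
```

```bash
python3 -m pendant '[[[0,0,0],[0,0.003,0],1],[[0,0,0],[0,0.002,0],1],[[0,0,0],[0,0,0],1]]'; python3 -m pendant '[[[0,0,0],[0,-0.02,0],1],[[0,0,0],[0,-0.04,-0.02],1],[[0,0,0],[0,-0.04,-0.06],1],[[0,0,0],[0,-0.04,-0.06],1],[[0,0,0],[0,0,-0.04],1],[[0,0,0],[0,0,0],1]]'; python3 lean.py; python3 - <<'E'
from h import *
d=get("scene","fin");get("top","fint"); cv2.imwrite('pics/finc.png',cv2.resize(d['color'][150:310,150:350],None,fx=4,fy=3.7,interpolation=cv2.INTER_CUBIC)[:,:,::-1])
E
```

```text
time: 45.42
position: [0.6512, 0.0439, 0.1713]
tool_rot: [1.891, 2.506, 0.007]
ft_force: [0.9, 0.1, 0.2]
grip_width: 0.008
time: 46.18
position: [0.5273, 0.008, 0.3391]
tool_rot: [1.887, 2.501, 0.014]
ft_force: [0.4, 0.7, -0.3]
grip_width: 0.007
85 1244 479 lean deg 7.7 yaw 0.1 face x at z123 62.9 y [ 14. 153.] zmax 190.0
   top rim [ 61.6  85.4 191.5] 32 195.0
-85 1768 822 lean deg 4.5 yaw -0.7 face x at z123 52.6 y [-155.  -16.] zmax 197.0
   top rim [ 53.3 -84.  192.1] 38 196.0
```

View pics/finc.png

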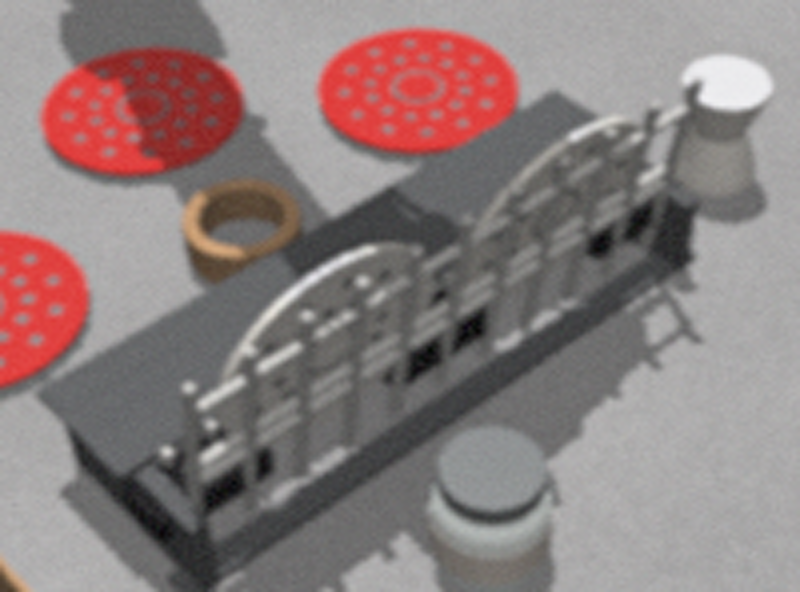

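View pics/fint.png

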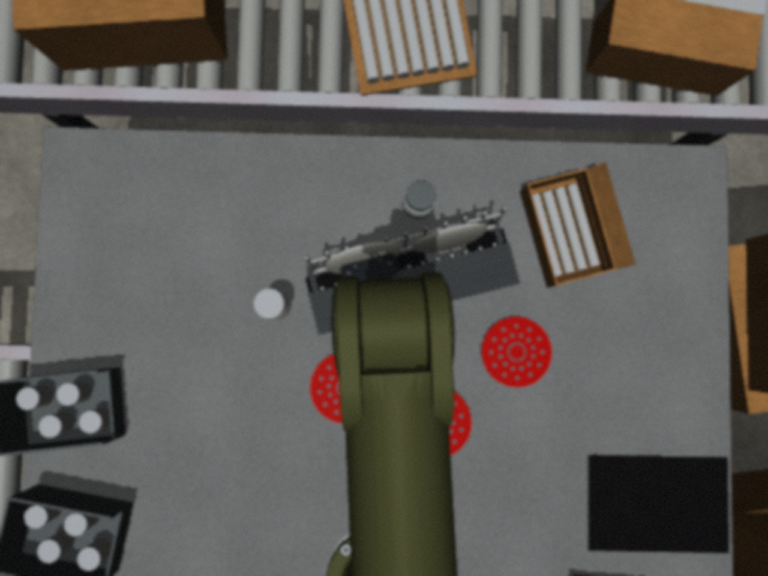

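The left plate's top rim is now at x 61.6 mm, against 53.3 mm for the right. A centre at 42 mm with the face on the slot's front edge and the top on the tine tips implies about 60 mm. So the left plate is home and the right one is still too upright. I'll nudge the right one back the same way.

```bash
python3 - <<'E'
from plan import *
show()
to([.0,-.085,.23],Rt(0,90),5)
E
```

```text
rack xyz mm [-91.6  85.7 333.1] tool axes (cols) in rack
 [[-0.007  1.     0.002]
 [ 1.     0.007  0.001]
 [ 0.001  0.002 -1.   ]]
[ 0.16  0.03 -0.23  1.57  0.01  1.54  0.21]
total rot deg 0.4 dist 0.219
[[0.0, -0.0, 0.1], [-0.0343, 0.018, 0.0206]],[[0.0, -0.0, 0.1], [-0.0343, 0.0181, 0.0206]],[[0.0, -0.0, 0.1], [-0.0342, 0.0182, 0.0206]],[[0.0, -0.0, 0.1], [-0.0342, 0.0182, 0.0206]],[[0.0, -0.0, 0.1], [-0.0342, 0.0183, 0.0206]],
```

```bash
python3 -m pendant '[[[0,0,0],[-0.034,0.018,0.02],1],[[0,0,0],[-0.034,0.018,0.02],1],[[0,0,0],[-0.034,0.018,0.02],1],[[0,0,0],[-0.034,0.018,0.02],1],[[0,0,0],[-0.034,0.018,0.02],1],[[0,0,0],[0,0,0.04],1],[[0,0,0],[0,0,0.022],1],[[0,0,0],[0,0,0],1]]'; python3 - <<'E'
from plan import *
show()
E
```

```text
time: 47.38
position: [0.6576, -0.1301, 0.1687]
tool_rot: [-1.889, -2.504, -0.001]
ft_force: [-0.2, -0.2, 0.3]
grip_width: 0.007
rack xyz mm [ -1.3 -82.7 168.7] tool axes (cols) in rack
 [[-0.007  1.    -0.002]
 [ 1.     0.007  0.004]
 [ 0.004 -0.002 -1.   ]]
[ 0.26  0.4  -0.14  1.46  0.05  1.29  0.4 ]
```

```bash
python3 -m pendant '[[[0,0,0],[0,0.012,0],1],[[0,0,0],[0,0.012,0],1],[[0,0,0],[0,0.005,0],1],[[0,0,0],[0,0.003,0],1],[[0,0,0],[0,0.002,0],1],[[0,0,0],[0,0,0],1]]'; python3 -m pendant '[[[0,0,0],[0,0.003,0],1],[[0,0,0],[0,0.002,0],1],[[0,0,0],[0,0.001,0],1],[[0,0,0],[0,0,0],1]]'; python3 - <<'E'
from plan import *
show()
E
```

```text
time: 48.12
position: [0.6925, -0.1213, 0.1732]
tool_rot: [1.891, 2.506, 0.006]
ft_force: [-0.2, 0.7, -0.1]
grip_width: 0.002
time: 48.62
position: [0.6981, -0.1198, 0.1731]
tool_rot: [1.891, 2.506, 0.005]
ft_force: [-1.2, -0.8, 1.1]
grip_width: 0.005
rack xyz mm [ 40.4 -83.7 173.1] tool axes (cols) in rack
 [[-0.006  1.     0.004]
 [ 1.     0.006  0.001]
 [ 0.001  0.004 -1.   ]]
[ 0.23  0.47 -0.14  1.35  0.06  1.32  0.37]
```

```bash
python3 -m pendant '[[[0,0,0],[0,-0.02,0],1],[[0,0,0],[0,-0.04,-0.02],1],[[0,0,0],[0,-0.05,-0.06],1],[[0,0,0],[0,-0.05,-0.06],1],[[0,0,0],[0,-0.03,-0.05],1],[[0,0,0],[0,0,0],1]]'; python3 lean.py; python3 - <<'E'
from h import *
d=get("scene","fin2");get("top","fin2t"); cv2.imwrite('pics/fin2c.png',cv2.resize(d['color'][150:310,150:350],None,fx=4,fy=3.7,interpolation=cv2.INTER_CUBIC)[:,:,::-1])
E
```

```text
time: 49.38
position: [0.5346, -0.1683, 0.3446]
tool_rot: [1.888, 2.495, 0.011]
ft_force: [0.1, 0.3, -0.3]
grip_width: 0.003
85 1265 481 lean deg 8.4 yaw 0.0 face x at z123 55.3 y [ 16. 145.] zmax 197.0
   top rim [ 61.5  84.3 191.2] 39 195.0
-85 1567 667 lean deg 9.0 yaw 0.0 face x at z123 55.7 y [-157.  -16.] zmax 196.0
   top rim [ 61.6 -85.1 191.2] 39 195.0
```

View pics/fin2c.png

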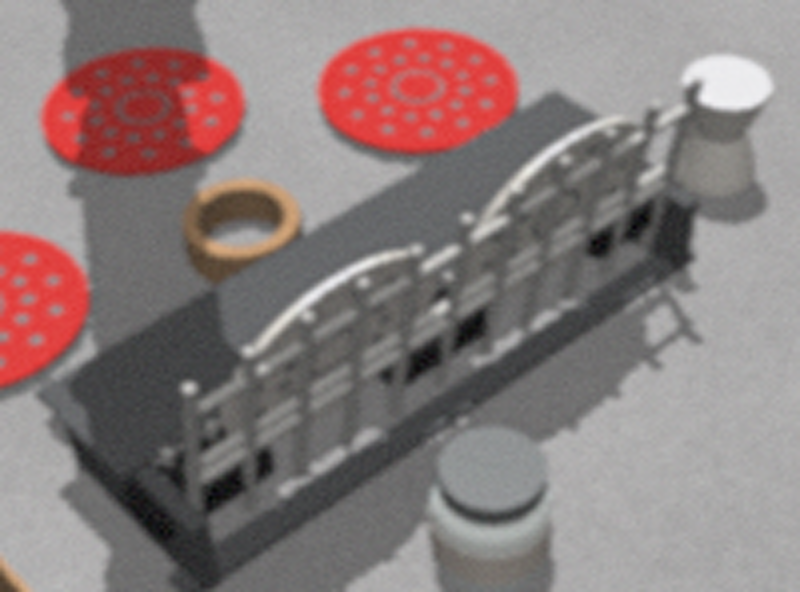

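View pics/fin2t.png

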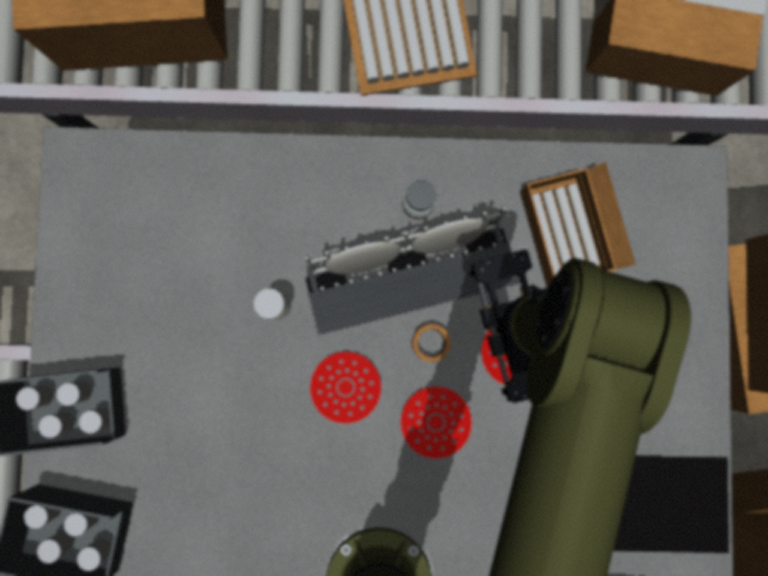

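Both plates now match: centred at y ±85 mm, top rims at x 61.5 mm, leaning on the tines. The bystanders and red discs haven't moved in the pictures, and the arm is clear of everything. Handing in.

```bash
python3 -c "
from bench import order
print(order.close_job())"
```

```text
the job is handed in; nothing more can be done
None
```

Both plates now stand upright in the rack, one in each bay, and the job was handed in at about 50 s of the 70 s. I slid the upper plate sideways off the lower one, tipped it up by its front rim, gripped it and set it in the right bay. I then did the same with the lower plate into the left bay, and nudged each one back against the tines.

**What went wrong on the way:**
- **Slip:** on the first grip of the lower plate, it slid off the pads back onto the deck. It stayed on the rack.
- **Failed drag:** pressing on it and dragging it forward did not move it. I pushed it forward from behind and took a deeper grip.
- **Too upright:** both plates first stood short of the tines. The right one looked fine at first, until the left plate, once nudged, leaned about 8 mm further back.

**Last checks:**
- **Position:** the plates are at y +84 and −85 mm. Both top rims are at x about 61.5 mm and 195 mm high.
- **Lean:** it measured 8.4° and 9.0°, but that fit mixes in the tines. The centre position you gave would mean about 14°, so the two do not fully agree.
- **Seating:** I judged "fully home" from the rim heights, the seating force and the match between the two plates. I did not see the bottom rims in the gaps.
- **Surroundings:** by eye, the tape roll, connector, jar, carton and red discs are where they started. One red disc was partly behind the gripper in the last top view.
- **Forces:** the largest I saw was about 8 N, while seating the plates.

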